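# Hang a clamp frame on the checking station and bring its button under the needle

### The arm

A 6-joint arm with a two-finger parallel gripper is mounted at the origin on the work surface. World frame = base frame: x ahead of the robot, y to its left, z up, the work surface at z = 0. Lengths are in mm, angles in rad, forces in N, time in s.
With the tool pointing down it reaches from about 250 to 800 mm from the base axis. Payload 3.9 kg.
Tool frame: the origin (TCP) lies at the very end of the fingers, on their centre line; the grasp point (between the pads) lies 19 mm behind it; z points along the fingers, y is the direction in which the jaws open and shut (so a half turn about z gives the same grasp; the last joint's range is limited). The gripper opens to 85 mm and grips with 20 to 120 N. Pads are 22 mm wide; open, the fingers measure 114 mm over their backs; the gripper's body (76 mm by 85 mm) begins 54 mm behind the grasp point. The pads swing forward as they close: fully open they stand 13 mm farther back than shut.
Start: joints at [1.295, 0.26, -0.138, 1.173, 0, 1.571], TCP at [142.962, 505.15, 198.304] pointing down, gripper open.
Joint ranges: [-2.78, 2.78], [-0.83, 1.72], [-1.28, 1.37], [-1.9, 2.12], [-1.57, 1.48], [-3.14, 3.14]. Speed limits (rad/s): [2.57, 2.57, 3.14, 3.14, 3.14, 3.14].

### API

Orientations are given as a unit quaternion [w, x, y, z].
In Python, from rig import arm gives the robot as it stands.
- The arm moves only by the tool servo_tool, never from a script. Its argument "rows" is one flat list of numbers, 6 for each row, row after row: the shift along the tool's x, y, z in cm, then the turn, a rotation vector about the tool's x, y, z in degrees. A call has 1 to 12 rows; each row shifts and turns the commanded pose from where the row before left it, along the tool's axes as they then stand; what a row does not reach is not made up. A row lasts 1/8 s, in which the tool goes at most 62.5 mm and 10.7 degrees, less where a joint would pass 70% of its speed; a pose out of reach is approached as far as the arm can. A call with a gripper value outside its range is refused whole. "hand" is the gripper command: -1 is shut, 1 is fully open, values between are in proportion, set as the call begins (left out, the last holds). The fingers move at their own pace and stop on an object; "grip_force" is the grip in N (left out, the last holds). Time passes only in rows, so rows that do not move let the fingers close. It gives the time, the measured TCP pose, the force and the opening at its end, in the units of the state.
- arm.sense(): the state, without advancing time (a new reading comes with each control period).
- arm.snapshot(name): name is "scene" or "side" or "wrist"; returns a dict with "img" (384x512x3 uint8, red, green, blue), "range_z" (384x512 float32, mm along the optical axis (not along the pixel's ray), 0 where there is no reading), "fx", "fy", "cx", "cy" (pixels), "rvec" (rotation vector, rad) and "tvec" (3), from world to camera coordinates, as OpenCV has them. Camera axes: x right, y down, z forward; pixel columns grow to the right and rows downward; lengths in mm; the calibration is good to about 2 mm. A picture is of the moment at which its call begins.
- arm.job_done(): hands the job in, once; it reports no verdict.
The state is a dict: "time_s": time; "q": joint angles; "joint_vel": joint speeds; "effort": joint torques, N m; "ee_pos": TCP position; "ee_rot": TCP orientation; "force": force on the tool from outside, world axes, zero at the start; "moment": the same for the moment, N m; "gripper_width": finger opening in mm.
Only numpy, scipy, OpenCV 4.12 (cv2) and the standard library are available. Lean on these libraries where they do the work, as an engineer would, in place of code of your own. Each camera call takes 0.05 s, during which the arm holds its last target.

### The job

Take the large clamp frame out of the rack and hang it by its top bar on both hooks of the checking station's carriage, the end with the round button towards the needle; check that both hooks carry it before you let go. Then slide the carriage along until the button stands centrally under the fixed needle, leave the frame hanging still, and keep everything off the needle. Do not disturb the other two plates in the rack, the bottle or the tub.

Things in the scene. Friction and masses are not known exactly. Their poses are not given: they have to be found in the camera images.
- frame: Sheet-clamp frame: upright open rectangle of bare aluminium, 0.28 kg, 10 mm thick (x), 120 mm high (z). Origin: middle of the underside. Top bar 14 mm high, 200 mm long (y), sticking out past the uprights (12 mm wide, at y = -75 and +75 mm); bottom bar 12 mm high, 162 mm long. Opening 138 x 94 mm. It starts standing in one of the rack's slots, its top clear above the two other plates.
- grip (a point): centre of the frame's top bar, 113 mm above the frame's origin: grip it here from above, across its 10 mm thickness; the bar's underside is 7 mm below this point
- mark (a point): centre of the top face of the round steel button (14 mm across, 3 mm high) on top of the frame's top bar, near its -y end: at (0, -88, 123) mm in the frame's own axes
- rack: Grey plastic rack, 170 x 150 mm, fixed. Origin: underside centre. Three upright slots, 13 mm wide, 24 mm deep, at x = -55, 0, +55 mm, running along its y; slot floor 10 mm above the table, top of the rack 34 mm.
- rig: The checking station, fixed. Origin: on the table below the line (its y) along which the hook saddles travel. Base, 160 mm high end posts (y = -200, +200 mm) and rails lie at its x +30 to +140 mm, away from the robot. A post behind the rails, at y = -113 mm, carries an arm (z 245 to 257 mm) forward to the needle.
- carriage (a joint): Carriage position along the rails, m: 0 at the +y end, growing towards the station's -y (the needle), at most 0.12. It stays where left; about 3 N moves it. Its plate is 240 mm long, at station x +45 to +60 mm, z 85 to 140 mm, and carries lug and hooks, these on 12 mm wide strips up to z 195 mm. At 0 the middle between the hooks is at station y = +60 mm.
- lug (a point): Grip point on the carriage's upright aluminium lug: a flat post 12 mm thick along the station's y, 24 mm along its x, z = 140 to 255 mm; this point is 20 mm below its top. It is 105 mm from the middle between the hooks, towards +y, and 52 mm behind the saddle line. Pinch it across its thickness from above to slide the carriage.
- hook_a: Hook nearer the needle: 7 mm steel rod from the carriage towards the robot (station -x), dipping into a saddle. Axes as the station's. Origin: on the saddle floor, where the bar's underside rests, 170 mm above the table. The floor is 15 mm wide along x, its sides widen upwards to the tip (x = -20 mm) and the back, both 22 mm above it: the bar passes over the tip, the hook inside the frame, then goes down.
- hook_b: The other hook, the same, 90 mm from hook_a in the station's +y.
- needle: The fixed needle, pointing straight down, 8 mm thick. Origin: its tip, 195 mm above the table, over the saddle line (8 mm above the button when the frame hangs). Nothing may press on it.
- plate: bystander: solid aluminium plate 9 x 150 x 75 mm standing in another slot; origin underside centre
- small_frame: bystander: smaller aluminium frame 9 x 150 x 85 mm without button, standing in another slot; origin underside centre
- bottle: bystander: white plastic bottle, 60 mm across, 160 mm high; origin underside centre
- tub: bystander: closed dark red tub with clear lid, 98 x 138 x 52 mm; origin underside centre
Mind the look-alikes: they are no part of the job. What is shaped like the frame but green is not meant.

How it is judged:
By the outcome, as a careful person would: the job done as asked, in the order asked, and still so for the second after the job is handed in, with the robot touching nothing.
It also fails if it takes over 67 s, if anything falls off the work surface, if the arm or the gripper's body presses on something with over 40 N, if the wrist force passes 120 N, or if a joint passes its speed limit or range.

## Working session

There is one attempt and no reset: what is moved stays moved. The work goes in short steps, Python scripts to look and compute and a tool call to move; the robot and the scene stay as the last step left them, time stands still between calls to the robot, and variables do not carry over. Pictures are saved under pics/ and viewed, and the job is handed in when it is done.

Besides the shell and the picture viewer there is one more tool, called after "Request:" as name(argument=value, ...) on one line, values as JSON. servo_tool: Moves the arm, as the interface text tells. Its arguments: {"type":"object","properties":{"rows":{"type":"array","items":{"type":"number"}},"hand":{"type":"number"},"grip_force":{"type":"number"}},"required":["rows"]}

```bash
ls; mkdir -p pics; cat > h.py <<'E'
import numpy as np, cv2
from rig import arm
def snap(n,f):
    s=arm.snapshot(n); cv2.imwrite(f'pics/{f}.png',s['img'][:,:,::-1]); np.savez(f'pics/{f}.npz',**{k:np.array(v) for k,v in s.items()}); return s
def load(f): return dict(np.load(f'pics/{f}.npz'))
def cloud(s):
    z=s['range_z']; v,u=np.mgrid[:z.shape[0],:z.shape[1]]
    p=np.stack([(u-s['cx'])/s['fx']*z,(v-s['cy'])/s['fy']*z,z],-1)
    R=cv2.Rodrigues(np.array(s['rvec'],float))[0]
    w=(p-np.array(s['tvec']).ravel())@R
    w[z<=0]=np.nan
    return w
def proj(s,P):
    K=np.array([[s['fx'],0,s['cx']],[0,s['fy'],s['cy']],[0,0,1]],float)
    return cv2.projectPoints(np.array(P,float).reshape(-1,3),np.array(s['rvec'],float),np.array(s['tvec'],float),K,None)[0].reshape(-1,2)
E
python3 - <<'E'
from h import *
for n in("scene","side","wrist"):
    s=snap(n,n+'0'); R=cv2.Rodrigues(s['rvec'])[0]; print(n,s['fx'],-R.T@np.ravel(s['tvec']),R[2])
print(arm.sense())
E
```

```text
pics
scene 404.7244027959508 [ 857.29151519 -385.64577274 1060.92331118] [-0.31941621  0.45086362 -0.83348382]
side 425.22438947109964 [  13.9099469  -752.3863079  1001.47537677] [ 0.40745621  0.64622599 -0.64526848]
wrist 313.5664476052563 [ 69.22198701 524.88614755 373.71092595] [ 0.28524364 -0.08266179 -0.95488381]
{'time_s': 0.15, 'q': array([ 1.29502912e+00,  2.60566607e-01, -1.39083799e-01,  1.17273037e+00,
        2.68834573e-06,  1.57076664e+00]), 'joint_vel': array([ 0.0013874 , -0.00112353,  0.00369264,  0.00188035, -0.00106767,
        0.00082915]), 'effort': array([-4.20127071e-04, -4.06005657e+01,  2.54166967e+01,  1.26482482e-02,
       -9.38292465e-05,  2.13565289e-05]), 'ee_pos': array([142.78693874, 504.59184864, 197.63443536]), 'ee_rot': array([-1.10231976e-04,  1.37432368e-01,  9.90510836e-01, -7.84518798e-04]), 'force': array([ 0.21085119,  0.5729152 , -0.11326895]), 'moment': array([ 0.03662603, -0.05682601,  0.01219425]), 'gripper_width': 85.32838696769213}
```

View pics/scene0.png

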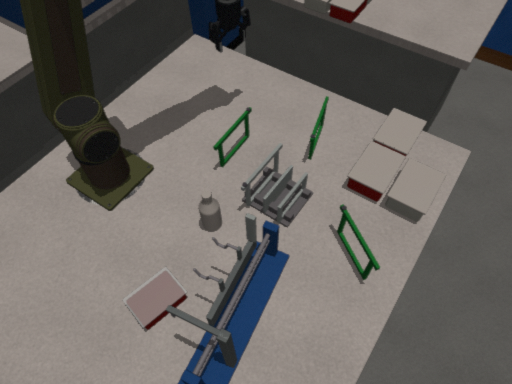

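View pics/side0.png

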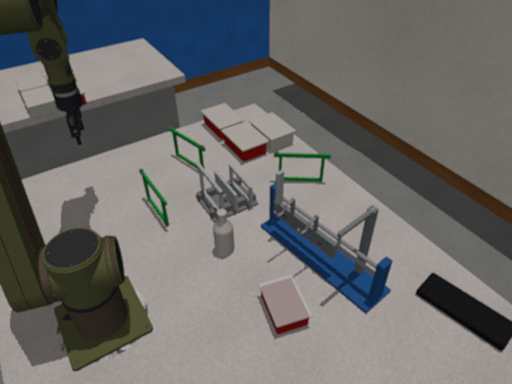

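View pics/wrist0.png

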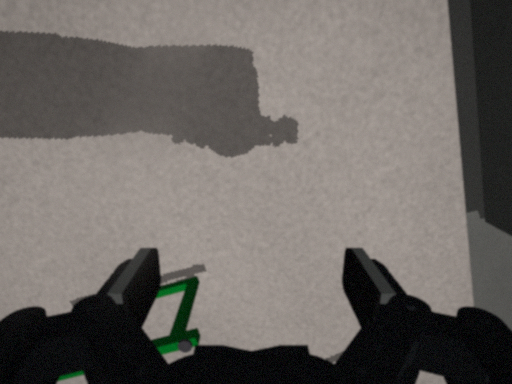

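```bash
python3 - <<'E'
from h import *
a=load('scene0')['img'][:,:,::-1]; 
c=cv2.resize(a[135:235,225:325],None,fx=6,fy=6,interpolation=cv2.INTER_CUBIC); cv2.imwrite('pics/c1.png',c)
c=cv2.resize(a[205:384,150:300],None,fx=3.3,fy=3.3,interpolation=cv2.INTER_CUBIC); cv2.imwrite('pics/c2.png',c)
a=load('side0')['img'][:,:,::-1]; 
c=cv2.resize(a[155:235,185:265],None,fx=7,fy=7,interpolation=cv2.INTER_CUBIC); cv2.imwrite('pics/c3.png',c)
c=cv2.resize(a[165:310,250:395],None,fx=4,fy=4,interpolation=cv2.INTER_CUBIC); cv2.imwrite('pics/c4.png',c)
E
```

```text
(no output)
```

View pics/c1.png

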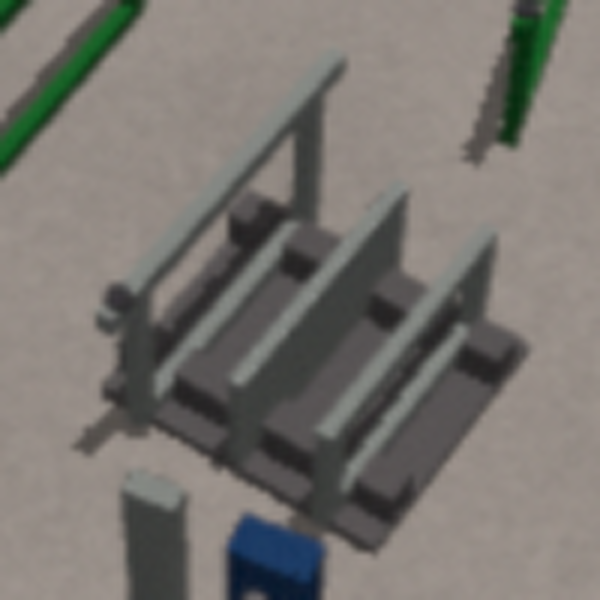

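View pics/c2.png

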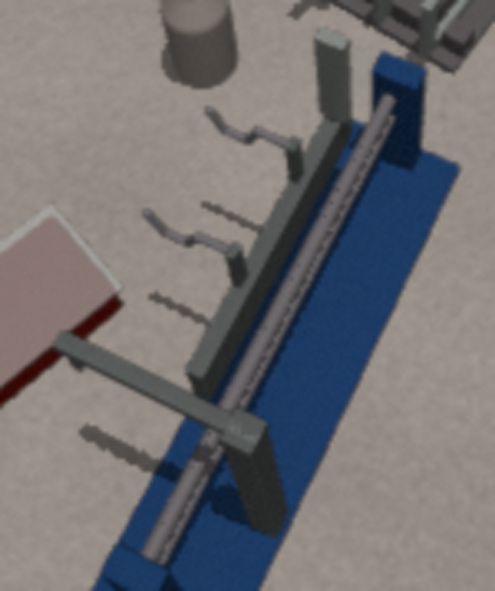

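View pics/c3.png

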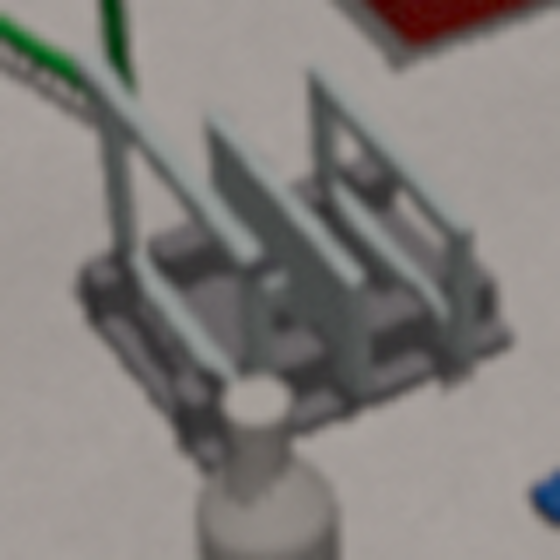

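View pics/c4.png

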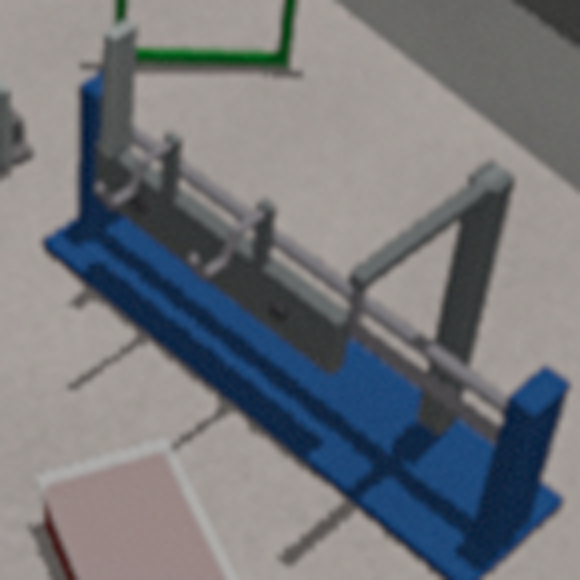

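```bash
python3 - <<'E'
from h import *
for n,pts in(('scene0',{'barfar':(281,145.5),'barnear':(247,183),'button':(245,184.5),'lugtop':(251,216),'hookAtip':(194,270),'hookBtip':(214,239),'needlearm':(171,309),'needlepost':(226,334),'postN':(271,228),'rackcorner':(287.5,227),'bottle':(208,194)}),
 ('side0',{'barfar':(200,166),'barnear':(221,190.5),'lugtop':(280,174),'armtip':(341,234),'hookAtip':(299,230),'hookBtip':(276,212)})):
    s=load(n);w=cloud(s)
    for k,(u,v) in pts.items(): 
        a=w[int(round(v))-1:int(round(v))+2,int(round(u))-1:int(round(u))+2].reshape(-1,3); i=np.argmin(s['range_z'][int(round(v))-1:int(round(v))+2,int(round(u))-1:int(round(u))+2].ravel()); print(n,k,w[int(round(v)),int(round(u))].round(),a[i].round())
    # frame bar points: z 100..150 near rack
    m=(w[...,2]>80)&(w[...,2]<300)
    p=w[m]; print(len(p))
    H,xe,ye=np.histogram2d(p[:,0],p[:,1],bins=[np.arange(0,900,20),np.arange(-600,600,20)])
    print([ (int(xe[i]),int(ye[j]),int(H[i,j]),int(p[(p[:,0]//20*20==xe[i])&(p[:,1]//20*20==ye[j])][:,2].max())) for i,j in zip(*np.where(H>2)) if xe[i]>250])
E
```

```text
scene0 barfar [458. 320. 123.] [458. 314. 129.]
scene0 barnear [452. 148. 127.] [454. 140. 132.]
scene0 button [452. 138. 133.] [454. 135. 134.]
scene0 lugtop [568.   3. 254.] [568.  -1. 255.]
scene0 hookAtip [ 517. -159.  188.] [ 518. -156.  191.]
scene0 hookBtip [507. -69. 189.] [505. -71. 190.]
scene0 needlearm [ 558. -269.  256.] [ 558. -271.  257.]
scene0 needlepost [ 680. -247.  257.] [ 681. -249.  258.]
scene0 postN [597.  48. 158.] [597.  42. 161.]
scene0 rackcorner [592. 154.   1.] [595. 155.   3.]
scene0 bottle [397.  43. 156.] [403.  41. 158.]
11106
[(260, 380, 6, 123), (280, 200, 24, 122), (280, 220, 47, 120), (280, 240, 32, 121), (280, 260, 25, 121), (280, 280, 27, 122), (280, 300, 28, 122), (280, 320, 25, 121), (280, 340, 24, 122), (280, 360, 35, 122), (280, 380, 35, 125), (280, 400, 12, 124), (360, 0, 4, 104), (360, 20, 15, 117), (380, 0, 44, 113), (380, 20, 77, 164), (380, 40, 29, 161), (380, 60, 3, 110), (400, 0, 35, 110), (400, 20, 115, 161), (400, 40, 70, 161), (400, 60, 3, 105), (420, 20, 21, 101), (420, 40, 9, 99), (440, 120, 32, 133), (440, 140, 62, 131), (440, 
[... 6290 characters left out ...]
620, -260, 83, 255), (620, -240, 56, 132), (620, -220, 24, 132), (620, -200, 8, 132), (620, -180, 5, 130), (640, -360, 99, 159), (640, -340, 22, 159), (640, -320, 11, 130), (640, -280, 15, 255), (640, -260, 25, 256), (660, -360, 31, 161), (660, -340, 4, 158), (660, -280, 197, 258), (660, -260, 241, 256), (680, -280, 44, 250), (680, -260, 11, 254), (700, 200, 11, 119), (700, 220, 26, 119), (720, 200, 40, 118), (720, 220, 6, 119), (740, 180, 20, 120), (740, 200, 16, 118), (760, 160, 7, 117), (760, 180, 21, 119), (780, 160, 34, 119), (800, 140, 28, 118), (800, 160, 9, 118), (820, 120, 18, 120), (820, 140, 16, 117), (840, 100, 5, 115), (840, 120, 47, 119), (860, 100, 4, 119), (860, 120, 4, 118)]
```

Candidates for the frame: bare aluminium one in the rack (scene ~(262,170)), and green ones at (235,137), (318,127), (355,240). The grey one in the rack is bare aluminium, the tallest, with bar overhanging its uprights and a button at the near end (245,185), as confirmed in the crop. I go above it for a wrist-camera look.

```bash
cat >> h.py <<'E'
from scipy.linalg import logm,expm
from scipy.spatial.transform import Rotation as Ro
def T(pos,R):
    M=np.eye(4);M[:3,:3]=R;M[:3,3]=pos;return M
def down(ang): # tool y at world angle ang (deg), z down
    a=np.radians(ang); y=np.array([np.cos(a),np.sin(a),0]);z=np.array([0,0,-1.]);return np.stack([np.cross(y,z),y,z],1)
def cur():
    s=arm.sense();q=s['ee_rot'];return T(s['ee_pos'],Ro.from_quat([q[1],q[2],q[3],q[0]]).as_matrix())
def plan(pos,ang,n,start=None):
    A=cur() if start is None else start
    B=T(pos,down(ang)); D=np.linalg.inv(A)@B
    S=np.real(expm(np.real(logm(D))/n))
    print('n',n,'row cm/deg',(S[:3,3]/10).round(3),np.degrees(Ro.from_matrix(S[:3,:3]).as_rotvec()).round(2))
    return B
def st():
    s=arm.sense();M=cur();print('t',round(s['time_s'],2),'pos',s['ee_pos'].round(1),'yang',round(np.degrees(np.arctan2(M[1,1],M[0,1])),2),'tilt',M[:3,2].round(4),'F',s['force'].round(1),'M',s['moment'].round(2),'w',round(s['gripper_width'],1))
E
python3 - <<'E'
from h import *
st(); plan([453,232,215],0,9); 
E
```

```text
t 0.15 pos [142.8 504.6 197.6] yang 74.2 tilt [-4.0e-04 -1.5e-03 -1.0e+00] F [ 0.2  0.6 -0.1] M [ 0.04 -0.06  0.01] w 85.3
n 9 row cm/deg [-4.88   0.64  -0.193] [-0.01  0.01  8.24]
```

Request:
servo_tool(rows=[-4.88,0.64,-0.19,0,0,8.24,-4.88,0.64,-0.19,0,0,8.24,-4.88,0.64,-0.19,0,0,8.24,-4.88,0.64,-0.19,0,0,8.24,-4.88,0.64,-0.19,0,0,8.24,-4.88,0.64,-0.19,0,0,8.24,-4.88,0.64,-0.19,0,0,8.24,-4.88,0.64,-0.19,0,0,8.24,-4.88,0.64,-0.19,0,0,8.24,0,0,0,0,0,0,0,0,0,0,0,0], hand=-0.2)

```text
time_s: 1.52
ee_pos: [453.2, 232.8, 215.3]
ee_rot: [-0.0, 0.707, 0.707, 0.0]
force: [-0.1, -0.4, 0.4]
gripper_width: 34.2
```

```bash
python3 - <<'E'
from h import *
s=snap('wrist','w1'); st()
cv2.imwrite('pics/w1b.png',cv2.resize(s['img'][:,:,::-1],(768,576)))
E
```

```text
t 1.57 pos [453.  233.3 215.2] yang 0.11 tilt [-4.e-04  4.e-04 -1.e+00] F [-0.2  0.2  0.4] M [-0.06 -0.01  0.02] w 34.1
```

View pics/w1b.png

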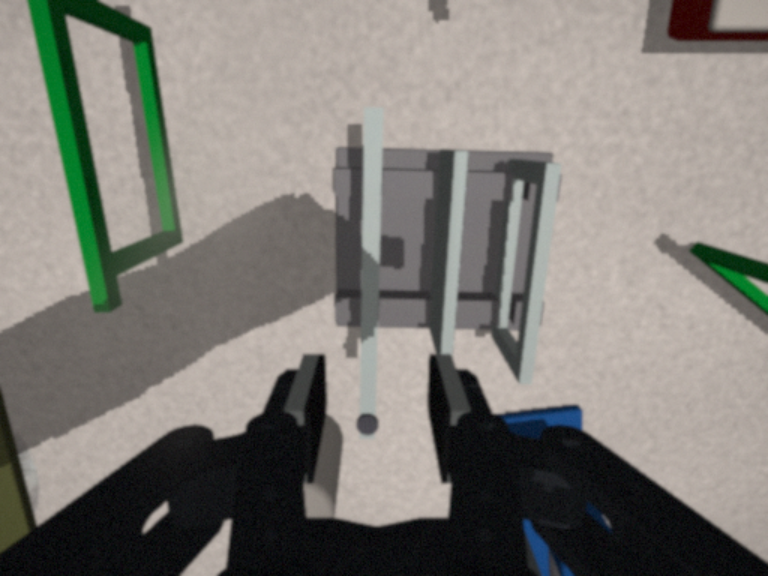

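The wrist view shows the top bar from (373,110) to the dark button at (367,424) in the enlarged picture, slightly left of the finger centre (~377). Measure the bar.

```bash
python3 - <<'E'
from h import *
s=load('w1'); w=cloud(s)
m=(w[...,2]>118)&(w[...,2]<145)&(abs(w[...,0]-453)<25)&(w[...,1]>100)
p=w[m]
for y in range(120,350,15):
    q=p[(p[:,1]>=y)&(p[:,1]<y+15)]
    if len(q)>3: print(y+7,len(q),q[:,0].min().round(1),q[:,0].mean().round(1),q[:,0].max().round(1),np.median(q[:,2]).round(1))
print(p[:,1].min(),p[:,1].max())
k=np.polyfit(p[:,1],p[:,0],1);print('bar yaw deg',-np.degrees(np.arctan(k[0])),np.polyval(k,233))
for (u,v) in [(367/1.5,424/1.5),(373/1.5,112/1.5)]: print(w[int(v),int(u)])
E
```

```text
127 72 441.1 446.5 452.4 133.2
142 197 440.1 446.8 453.4 133.0
157 148 442.1 447.1 451.5 130.8
172 156 443.1 447.7 452.4 130.7
187 164 443.3 447.9 452.4 130.7
202 179 443.4 448.1 453.3 130.7
217 188 443.5 448.6 453.3 130.6
232 183 444.6 448.9 453.3 130.6
247 205 444.7 449.4 454.1 130.6
262 214 444.8 449.5 454.1 130.6
277 222 444.9 450.0 454.9 130.7
292 227 445.8 450.4 454.9 130.7
307 255 446.0 450.7 455.6 130.7
322 179 446.1 450.8 455.5 130.6
126.0041557951237 324.9867357148293
bar yaw deg -1.3322578934016864 448.9309050123271
[445.83508563 139.32042053 133.95794034]
[450.05119883 323.48958345 130.3826    ]
```

```bash
python3 - <<'E'
from h import *
plan([448.8,226,104],-1.3,4)
E
```

```text
n 4 row cm/deg [-0.184 -0.104  2.78 ] [-0.01 -0.01  0.35]
```

Request:
servo_tool(rows=[-0.73,-0.42,1.0,0,0,1.4,0,0,2.5,0,0,0,0,0,2.5,0,0,0,0,0,2.5,0,0,0,0,0,1.6,0,0,0,0,0,1.0,0,0,0,0,0,0,0,0,0,0,0,0,0,0,0])

```text
time_s: 2.58
ee_pos: [449.4, 225.7, 104.9]
ee_rot: [0.0, 0.715, 0.699, 0.0]
force: [-0.8, -0.0, 0.0]
gripper_width: 34.3
```

```bash
python3 - <<'E'
from h import *
s=snap('wrist','w2'); st()
cv2.imwrite('pics/w2b.png',cv2.resize(s['img'][:,:,::-1],(768,576)))
E
```

```text
t 2.62 pos [449.7 225.7 105.1] yang -1.35 tilt [ 1.3e-03  7.0e-04 -1.0e+00] F [ 0.7 -0.7  0.8] M [ 0.04  0.03 -0.03] w 33.9
```

View pics/w2b.png

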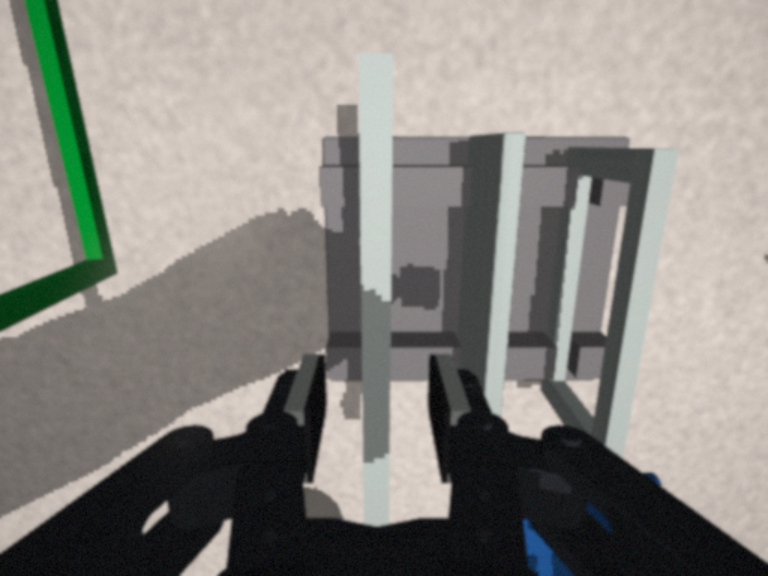

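The bar (x≈376) is centred between the pads. Close.

Request:
servo_tool(rows=[0,0,0,0,0,0,0,0,0,0,0,0,0,0,0,0,0,0,0,0,0,0,0,0,0,0,0,0,0,0], hand=-1, grip_force=50)

```text
time_s: 3.25
ee_pos: [449.1, 225.3, 104.4]
ee_rot: [-0.0, 0.715, 0.699, -0.0]
force: [0.4, -0.0, -0.0]
gripper_width: 0.2
```

Request:
servo_tool(rows=[0,0,-0.5,0,0,0,0,0,-1.5,0,0,0,0,0,-2,0,0,0,0,0,-2.5,0,0,0,0,0,-2.5,0,0,0,0,0,-2,0,0,0,0,0,-1.5,0,0,0,0,0,0,0,0,0])

```text
time_s: 4.25
ee_pos: [450.0, 225.7, 230.8]
ee_rot: [0.0, 0.715, 0.699, 0.001]
force: [-0.2, -0.3, -0.3]
gripper_width: -0.0
```

```bash
python3 - <<'E'
from h import *
st();s=snap('scene','s3'); snap('side','d3')
cv2.imwrite('pics/s3b.png',cv2.resize(s['img'][100:340,150:350,::-1],None,fx=2.5,fy=2.5))
# rig fit from clouds of start images
E
```

```text
t 4.25 pos [450.  225.7 230.8] yang -1.36 tilt [ 0.0027  0.0013 -1.    ] F [-0.2 -0.3 -0.3] M [ 0.01  0.01 -0.02] w -0.0
```

View pics/s3b.png

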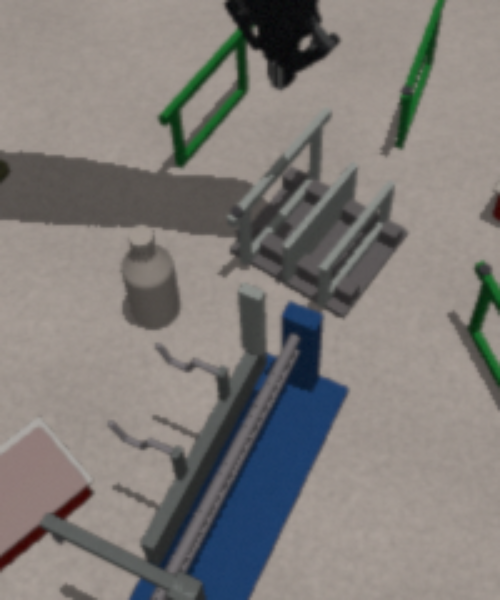

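```bash
python3 - <<'E'
from h import *
s=snap('wrist','w3')
i=s['img'][:,:,::-1].copy()
print('tcp proj',proj(s,cur()[:3,3]), proj(s,cur()[:3,3]+[0,0,19]))
cv2.imwrite('pics/w3b.png',cv2.resize(i,(768,576)))
for n in('s3','d3'):
    a=load(n);p=proj(a,[cur()[:3,3],cur()[:3,3]+[0,0,19]]);print(p)
    u,v=p[0].astype(int); c=a['img'][v-60:v+80,u-60:u+80,::-1].copy(); c=cv2.resize(c,None,fx=4,fy=4)
    for k in p: cv2.circle(c,(int((k[0]-u+60)*4),int((k[1]-v+60)*4)),3,(0,0,255),-1)
    cv2.imwrite(f'pics/{n}c.png',c)
# w2: bar z near the pads
a=load('w2');w=cloud(a)
for v in(60,120,170,200,240,300,335): print(v,w[v,250].round(1),w[v,int(310/1.5)].round(1))
E
```

```text
tcp proj [[251.81739168 224.23695463]] [[251.92636821 237.82925129]]
[[261.03912099 141.28998556]
 [261.01714081 136.5477896 ]]
[[207.02915319 152.4333319 ]
 [206.50074611 147.38741981]]
60 [450.3 315.4 131.6] [414.1 329.2   0.9]
120 [449.7 289.5 131.4] [410.8 280.8   0.7]
170 [449.1 265.4 130.5] [407.8 236.    0.5]
200 [448.7 249.8 130.4] [406.1 207.5   1.8]
240 [448.1 227.5 130.2] [427.8 236.4 147.5]
300 [447.2 189.9 129.7] [430.9 224.7 176.7]
335 [446.6 166.1 130. ] [399.1  68.3  18.9]
```

View pics/w3b.png

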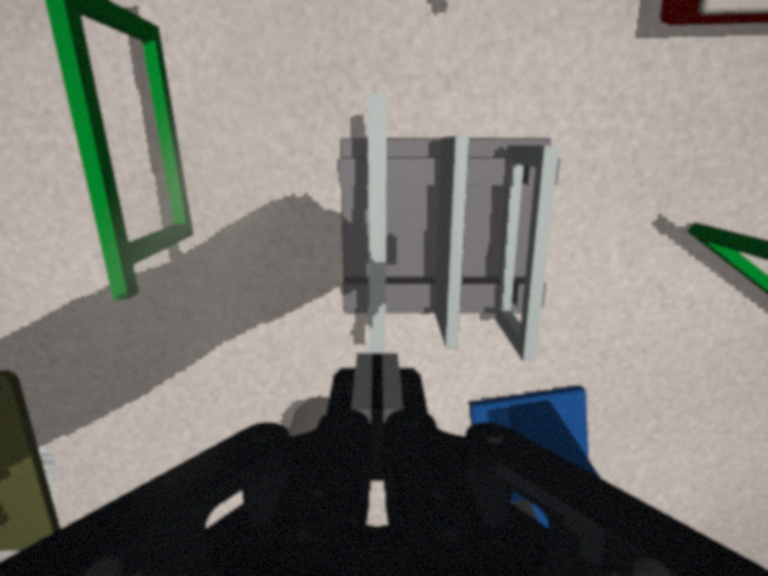

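View pics/s3c.png

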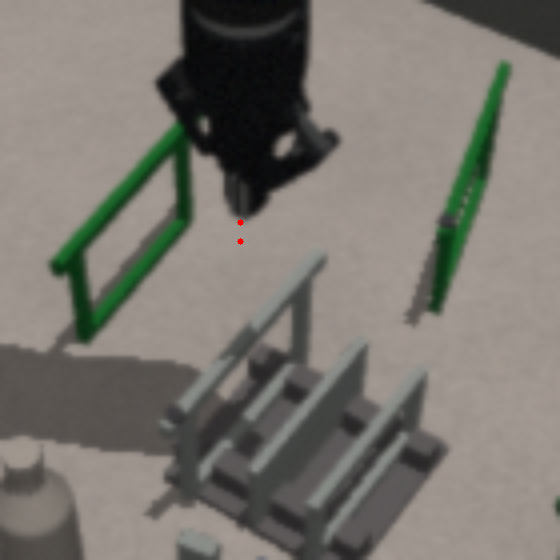

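View pics/d3c.png

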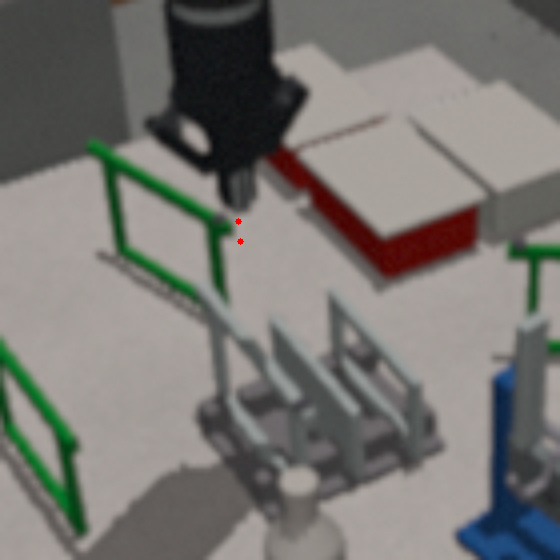

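```bash
python3 - <<'E'
from h import *
for n,us,vs in(('w3',range(236,270,4),range(228,262,4)),):
    a=load(n);w=cloud(a)
    for v in vs: print(v,[tuple(w[v,u].round(0).astype(int)) for u in (244,258)])
for n in('s3','d3'):
    a=load(n);w=cloud(a);d=w-[450,225.7,0]
    m=(abs(d[...,0])<25)&(abs(d[...,1])<25)&(w[...,2]>180)&(w[...,2]<330)
    q=w[m]; q=q[np.argsort(q[:,2])]; print(n,len(q),q[:12].round(0).tolist())
E
```

```text
228 [(np.int64(436), np.int64(122), np.int64(0)), (np.int64(456), np.int64(121), np.int64(-1))]
232 [(np.int64(436), np.int64(117), np.int64(1)), (np.int64(455), np.int64(116), np.int64(2))]
236 [(np.int64(445), np.int64(236), np.int64(268)), (np.int64(452), np.int64(235), np.int64(267))]
240 [(np.int64(445), np.int64(236), np.int64(272)), (np.int64(452), np.int64(235), np.int64(272))]
244 [(np.int64(445), np.int64(236), np.int64(276)), (np.int64(452), np.int64(236), np.int64(277))]
248 [(np.int64(445), np.int64(236), np.int64(280)), (np.int64(452), np.int64(235), np.int64(280))]
252 [(np.int64(445), np.int64(236), np.int64(284)), (np.int64(451), np.int64(235), np.int64(283))]
256 [(np.int64(445), np.int64(236), np.int64(288)), (np.int64(451), np.int64(235), np.int64(287))]
260 [(np.int64(446), np.int64(236), np.int64(291)), (np.int64(451), np.int64(235), np.int64(291))]
s3 206 [[457.0, 221.0, 263.0], [454.0, 217.0, 265.0], [448.0, 216.0, 266.0], [451.0, 217.0, 267.0], [445.0, 217.0, 267.0], [463.0, 227.0, 269.0], [459.0, 215.0, 269.0], [462.0, 220.0, 270.0], [445.0, 217.0, 270.0], [439.0, 221.0, 271.0], [458.0, 216.0, 271.0], [449.0, 215.0, 271.0]]
d3 221 [[448.0, 218.0, 261.0], [449.0, 213.0, 264.0], [451.0, 218.0, 264.0], [441.0, 216.0, 265.0], [443.0, 215.0, 265.0], [448.0, 217.0, 265.0], [453.0, 213.0, 266.0], [460.0, 220.0, 266.0], [444.0, 215.0, 268.0], [438.0, 218.0, 269.0], [441.0, 215.0, 269.0], [453.0, 213.0, 269.0]]
```

The gripper shut on nothing. The side and scene crops show why: the reported TCP (z 231) is about 32 mm below the actual fingertips. All three cameras put the tips at z≈263. I jammed nothing, and the frame is undisturbed at (448.8, 226). I'll regrasp with the z target corrected by 32 mm.

Request:
servo_tool(rows=[0,-0.1,0,0,0,0,0,0,0,0,0,0,0,0,0,0,0,0,0,0,2.0,0,0,0,0,0,2.8,0,0,0,0,0,3.0,0,0,0,0,0,3.0,0,0,0,0,0,1.7,0,0,0,0,0,0,0,0,0], hand=-0.2)

```text
time_s: 5.52
ee_pos: [446.8, 224.7, 103.1]
ee_rot: [-0.001, 0.715, 0.699, -0.002]
force: [-0.4, 0.0, -0.4]
gripper_width: 33.9
```

Request:
servo_tool(rows=[0,0,1.3,0,0,0,0,0,1.2,0,0,0,0,0,0.8,0,0,0,0,0,0,0,0,0,0,0,0,0,0,0])

```text
time_s: 6.15
ee_pos: [448.3, 225.4, 71.6]
ee_rot: [0.0, 0.715, 0.699, 0.0]
force: [-0.4, -0.4, -0.2]
gripper_width: 34.3
```

```bash
python3 - <<'E'
from h import *
s=snap('wrist','w4'); st()
cv2.imwrite('pics/w4b.png',cv2.resize(s['img'][:,:,::-1],(768,576)))
w=cloud(s);print(w[200:330:8,250].round(0).tolist())
E
```

```text
t 6.2 pos [448.5 225.5  71.8] yang -1.37 tilt [ 7.e-04  3.e-04 -1.e+00] F [-0.9  0.   0.6] M [ 0.02 -0.    0.04] w 34.6
[[448.0, 261.0, 131.0], [448.0, 258.0, 130.0], [448.0, 254.0, 131.0], [448.0, 251.0, 130.0], [448.0, 247.0, 131.0], [447.0, 243.0, 130.0], [447.0, 240.0, 131.0], [447.0, 236.0, 130.0], [447.0, 232.0, 131.0], [447.0, 229.0, 131.0], [447.0, 224.0, 130.0], [447.0, 221.0, 130.0], [447.0, 217.0, 130.0], [447.0, 213.0, 131.0], [447.0, 208.0, 130.0], [446.0, 204.0, 130.0], [446.0, 200.0, 131.0]]
```

View pics/w4b.png

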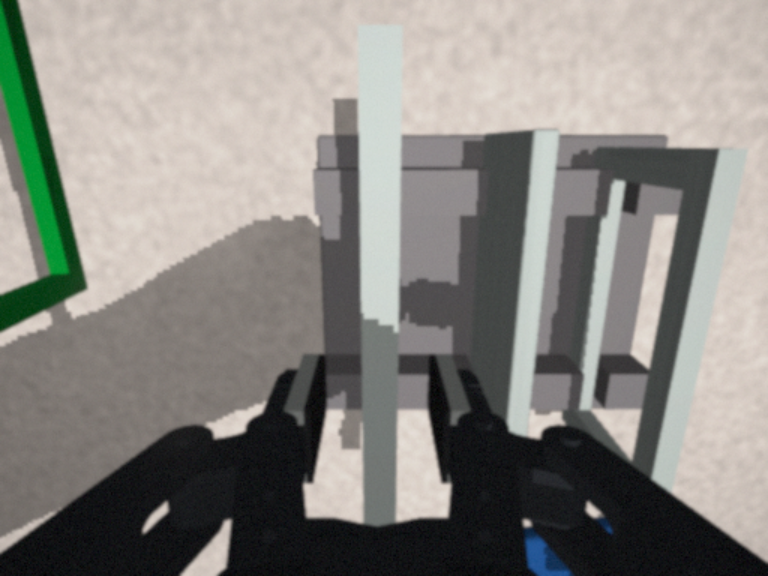

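Request:
servo_tool(rows=[0,0,0,0,0,0,0,0,0,0,0,0,0,0,0,0,0,0,0,0,0,0,0,0,0,0,0,0,0,0,0,0,0,0,0,0], hand=-1, grip_force=60)

```text
time_s: 6.95
ee_pos: [448.7, 225.6, 71.9]
ee_rot: [0.0, 0.715, 0.699, 0.001]
force: [-0.3, -0.3, 4.9]
gripper_width: 9.0
```

```bash
python3 - <<'E'
from h import *
st()
# rig fit
from scipy.optimize import least_squares
out=[]
for n in('scene0','side0'):
    a=load(n);w=cloud(a).reshape(-1,3);w=w[~np.isnan(w[:,0])]
    def sel(x0,x1,y0,y1,z0,z1): return w[(w[:,0]>x0)&(w[:,0]<x1)&(w[:,1]>y0)&(w[:,1]<y1)&(w[:,2]>z0)&(w[:,2]<z1)]
    lug=sel(530,600,-40,20,246,262); print(n,'lugtop',len(lug),lug.mean(0).round(1),lug.min(0).round(0),lug.max(0).round(0))
    p1=sel(570,620,30,80,155,165);p2=sel(610,690,-370,-330,155,165);print('posts',p1.mean(0).round(1),p2.mean(0).round(1))
    d=p1.mean(0)-p2.mean(0);print(' yaw',np.degrees(np.arctan2(-d[0],d[1])))
    pl=sel(540,620,-240,20,136,144)
    pl=pl[pl[:,0]<600]; 
    arm_=sel(530,640,-300,-240,249,262);c=np.cov(arm_[:,:2].T);e=np.linalg.eigh(c)[1][:,1];e*=np.sign(e[0]);print('arm yaw',np.degrees(np.arctan2(e[1],e[0])),'arm tip minx',arm_[:,0].min(),'mean',arm_.mean(0).round(1))
    for k,(y0,y1) in {'A':(-180,-140),'B':(-95,-55)}.items():
        h=sel(485,557,y0,y1,165,200);c=np.polyfit(h[:,0],h[:,1],1);print('hook',k,len(h),h.min(0).round(0),'yaw',np.degrees(np.arctan(c[0])),'y@525',np.polyval(c,525).round(1)); o=np.argsort(h[:,0]); print(h[o][::4].round(0).tolist())
E
```

```text
t 6.95 pos [448.7 225.6  71.9] yang -1.36 tilt [ 1.2e-03  5.0e-04 -1.0e+00] F [-0.3 -0.3  4.9] M [-0.03 -0.05 -0.02] w 9.0
scene0 lugtop 59 [567.2   0.7 252.4] [555.  -6. 246.] [579.   9. 257.]
posts [592.6  52.  158.5] [ 648.3 -342.   158.5]
 yaw 8.057996889328807
arm yaw 8.298501489602826 arm tip minx 547.1179335720255 mean [ 594.2 -263.2  255.2]
hook A 61 [ 513. -160.  165.] yaw 7.043813213468321 y@525 -156.2
[[513.0, -158.0, 188.0], [517.0, -159.0, 188.0], [519.0, -159.0, 179.0], [520.0, -159.0, 175.0], [523.0, -158.0, 176.0], [524.0, -155.0, 177.0], [525.0, -157.0, 177.0], [527.0, -158.0, 165.0], [529.0, -157.0, 165.0], [535.0, -155.0, 169.0], [538.0, -156.0, 170.0], [543.0, -154.0, 170.0], [546.0, -154.0, 171.0], [550.0, -153.0, 167.0], [554.0, -150.0, 189.0], [557.0, -153.0, 189.0]]
hook B 69 [501. -71. 166.] yaw 7.728610488385735 y@525 -65.5
[[501.0, -69.0, 188.0], [505.0, -66.0, 192.0], [507.0, -69.0, 189.0], [509.0, -68.0, 184.0], [510.0, -70.0, 183.0], [512.0, -63.0, 169.0], [514.0, -66.0, 171.0], [518.0, -66.0, 169.0], [521.0, -63.0, 168.0], [527.0, -62.0, 167.0], [530.0,
[... 465 characters left out ...]
7.6
[[512.0, -155.0, 184.0], [514.0, -161.0, 188.0], [515.0, -161.0, 176.0], [520.0, -158.0, 179.0], [528.0, -158.0, 166.0], [537.0, -154.0, 168.0], [542.0, -156.0, 171.0], [544.0, -153.0, 172.0], [547.0, -154.0, 175.0], [548.0, -156.0, 176.0], [550.0, -154.0, 176.0], [552.0, -154.0, 183.0], [556.0, -153.0, 188.0]]
hook B 54 [496. -73. 165.] yaw 8.554387280006676 y@525 -66.9
[[496.0, -71.0, 186.0], [501.0, -70.0, 186.0], [502.0, -72.0, 187.0], [506.0, -72.0, 174.0], [511.0, -70.0, 170.0], [522.0, -64.0, 167.0], [531.0, -61.0, 167.0], [532.0, -68.0, 169.0], [534.0, -65.0, 180.0], [537.0, -61.0, 180.0], [539.0, -68.0, 187.0], [544.0, -65.0, 187.0], [550.0, -63.0, 186.0], [553.0, -62.0, 191.0]]
```

Request:
servo_tool(rows=[0,0,-0.3,0,0,0,0,0,-0.8,0,0,0,0,0,-1.2,0,0,0,0,0,-1.6,0,0,0,0,0,-1.8,0,0,0,0,0,-1.8,0,0,0,0,0,-1.6,0,0,0,0,0,-1.0,0,0,0,0,0,-0.5,0,0,0,0,0,0,0,0,0])

```text
time_s: 8.2
ee_pos: [448.1, 225.3, 177.5]
ee_rot: [-0.0, 0.715, 0.699, 0.0]
force: [0.2, -0.7, -3.5]
gripper_width: 8.9
```

```bash
python3 - <<'E'
from h import *
st();s=snap('scene','s5'); 
cv2.imwrite('pics/s5b.png',cv2.resize(s['img'][80:280,180:380,::-1],None,fx=3,fy=3))
w=snap('wrist','w5');cv2.imwrite('pics/w5b.png',w['img'][:,:,::-1])
plan([483.5,-118,178],8.2,10)
E
```

```text
t 8.2 pos [448.1 225.3 177.5] yang -1.36 tilt [-0.e+00  1.e-04 -1.e+00] F [ 0.2 -0.7 -3.5] M [ 0.01 -0.06 -0.01] w 8.9
n 10 row cm/deg [-3.449  0.182 -0.011] [-0.01  0.   -0.96]
```

View pics/s5b.png

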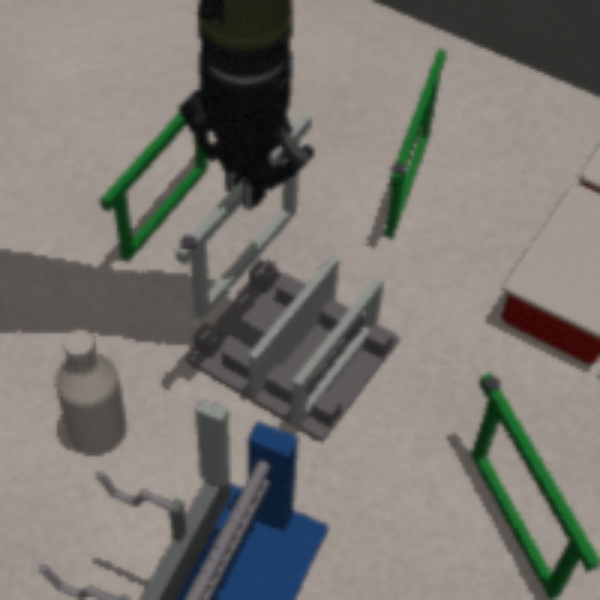

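View pics/w5b.png

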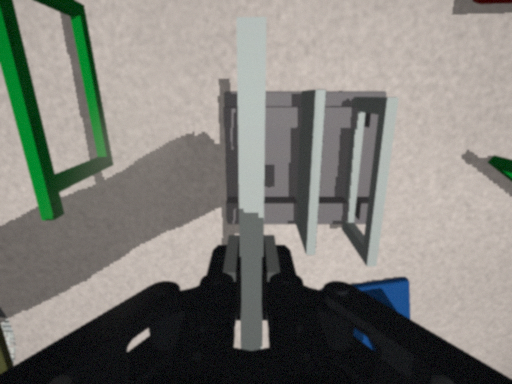

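The frame is held and out of the rack, and the neighbouring plates haven't moved. Now carry it to in front of the hooks.

Request:
servo_tool(rows=[-1.5,0.1,0,0,0,-0.5,-3,0.17,-0.01,0,0,-0.8,-3.7,0.19,-0.01,0,0,-1,-3.9,0.2,-0.01,0,0,-1.1,-4,0.2,-0.01,0,0,-1.1,-4,0.2,-0.01,0,0,-1.1,-4,0.2,-0.01,0,0,-1.1,-3.9,0.2,-0.01,0,0,-1.1,-3,0.17,-0.01,0,0,-0.8,-2,0.12,0,0,0,-0.6,-1.5,0.1,0,0,0,-0.4,0,0,0,0,0,0])

```text
time_s: 9.8
ee_pos: [484.2, -118.8, 177.9]
ee_rot: [-0.0, 0.655, 0.755, -0.0]
force: [-0.7, 0.5, -3.6]
gripper_width: 9.1
```

```bash
python3 - <<'E'
from h import *
st();s=snap('scene','s6'); 
cv2.imwrite('pics/s6b.png',cv2.resize(s['img'][150:350,130:330,::-1],None,fx=3,fy=3))
s=snap('side','d6'); 
cv2.imwrite('pics/d6b.png',cv2.resize(s['img'][120:320,200:400,::-1],None,fx=3,fy=3))
w=snap('wrist','w6');cv2.imwrite('pics/w6b.png',w['img'][:,:,::-1])
plan([528,-111.4,177],8.2,4)
E
```

```text
t 9.8 pos [ 484.2 -118.8  177.9] yang 8.14 tilt [-5.e-04  2.e-04 -1.e+00] F [-0.7  0.5 -3.6] M [0.06 0.03 0.02] w 9.1
n 4 row cm/deg [-0.013  1.108  0.027] [-0.01 -0.01  0.02]
```

View pics/s6b.png

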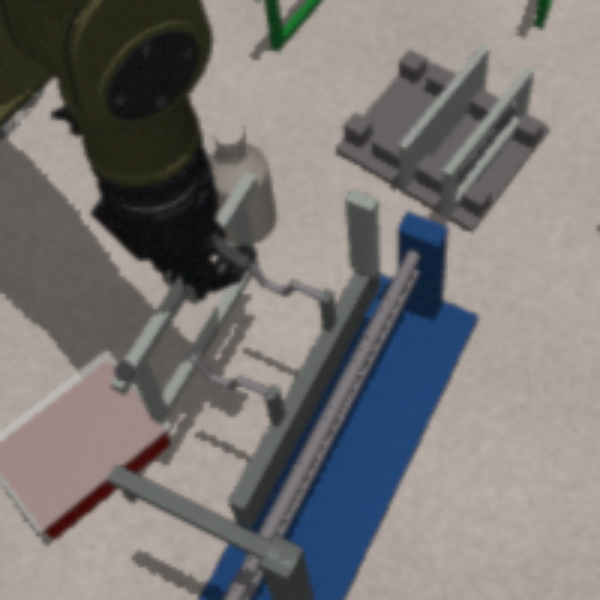

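View pics/d6b.png

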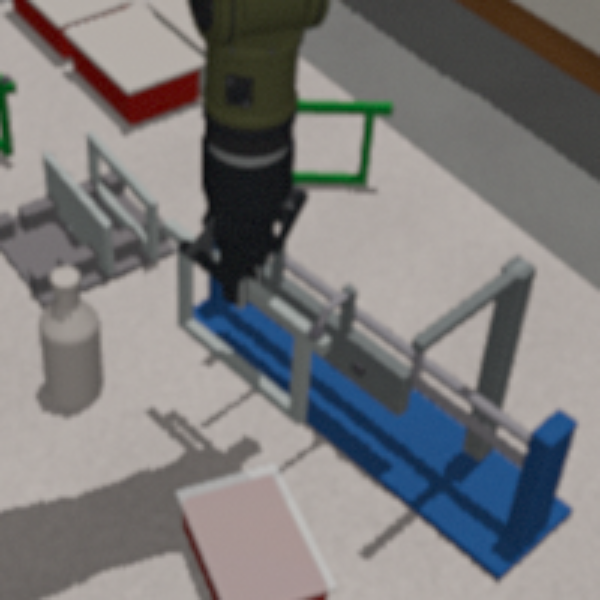

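View pics/w6b.png

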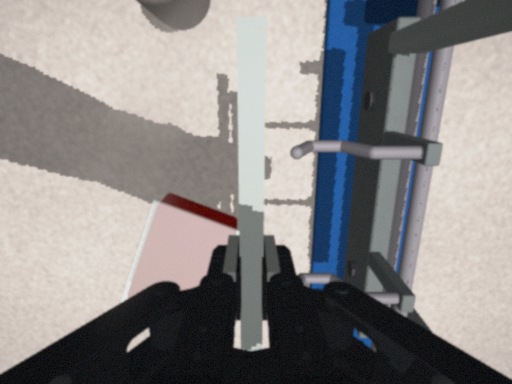

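```bash
python3 - <<'E'
from h import *
a=load('w6');w=cloud(a)
print('bar',[w[v,251].round(0).tolist() for v in(30,100,200,240,300,340)])
for u,v in((297,152),(305,149),(315,146),(325,146),(335,146),(342,147),(355,150),(370,153),(400,153),(425,153),(306,281),(320,279),(330,279),(338,279)): 
    p=w[v-3:v+4,u]; p=p[np.nanargmax(p[:,2])];print(u,v,p.round(1).tolist())
m=(w[...,2]>249)&(w[...,2]<262)&(w[...,0]>540); q=w[m]; print('lug',len(q),q.mean(0),q.min(0),q.max(0))
E
```

```text
bar [[469.0, -23.0, 238.0], [473.0, -45.0, 237.0], [478.0, -82.0, 237.0], [481.0, -100.0, 236.0], [485.0, -128.0, 237.0], [488.0, -149.0, 237.0]]
297 152 [500.1, -68.2, 193.3]
305 149 [504.9, -67.3, 188.5]
315 146 [513.5, -66.6, 171.8]
325 146 [519.4, -66.3, 171.7]
335 146 [525.3, -65.6, 171.2]
342 147 [528.7, -64.2, 172.9]
355 150 [533.2, -63.2, 182.1]
370 153 [537.8, -62.5, 192.1]
400 153 [553.2, -61.6, 193.2]
425 153 [564.2, -57.1, 194.8]
306 281 [526.0, -156.1, 170.7]
320 279 [535.1, -154.4, 171.3]
330 279 [509.3, -102.2, 257.1]
338 279 [511.8, -101.3, 257.8]<stdin>:6: RuntimeWarning: Mean of empty slice.
  ret = um.true_divide(
Traceback (most recent call last):
ValueError: zero-size array to reduction operation minimum which has no identity
```

Request:
servo_tool(rows=[0.05,0.5,0,0,0,0,0.05,1.0,0,0,0,0,0.05,1.2,0,0,0,0,0.03,1.0,0,0,0,0,0,0.6,0,0,0,0,0,0,0.5,0,0,0,0,0,0.9,0,0,0,0,0,0.9,0,0,0,0,0,0.7,0,0,0,0,0,0,0,0,0])

```text
time_s: 11.2
ee_pos: [525.9, -109.8, 147.3]
ee_rot: [-0.001, 0.655, 0.756, -0.0]
force: [-0.3, -0.8, -3.5]
gripper_width: 8.9
```

```bash
python3 - <<'E'
from h import *
st();s=snap('scene','s7'); 
cv2.imwrite('pics/s7b.png',cv2.resize(s['img'][200:330,160:290,::-1],None,fx=4.5,fy=4.5,interpolation=cv2.INTER_CUBIC))
s=snap('side','d7'); 
cv2.imwrite('pics/d7b.png',cv2.resize(s['img'][160:290,250:380,::-1],None,fx=4.5,fy=4.5,interpolation=cv2.INTER_CUBIC))
w=snap('wrist','w7');cv2.imwrite('pics/w7b.png',w['img'][:,:,::-1])
E
```

```text
t 11.2 pos [ 525.9 -109.8  147.3] yang 8.23 tilt [-1.8e-03  4.0e-04 -1.0e+00] F [-0.3 -0.8 -3.5] M [-0.02  0.04 -0.  ] w 8.9
```

View pics/s7b.png

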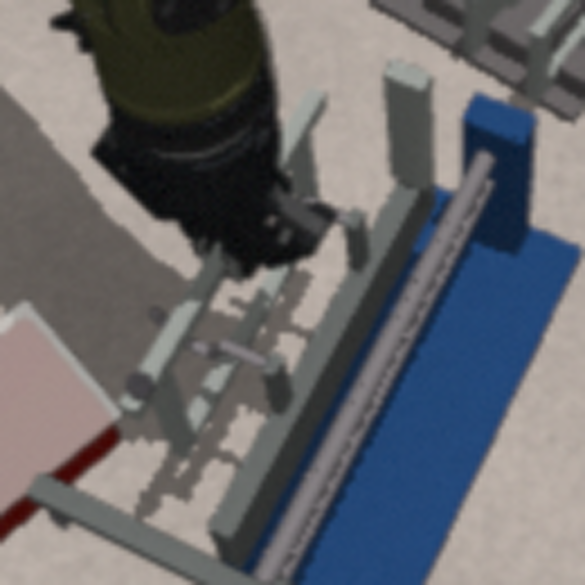

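View pics/d7b.png

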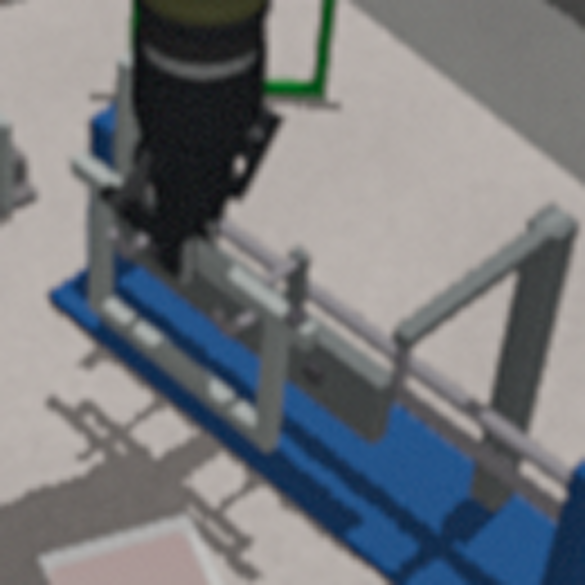

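View pics/w7b.png

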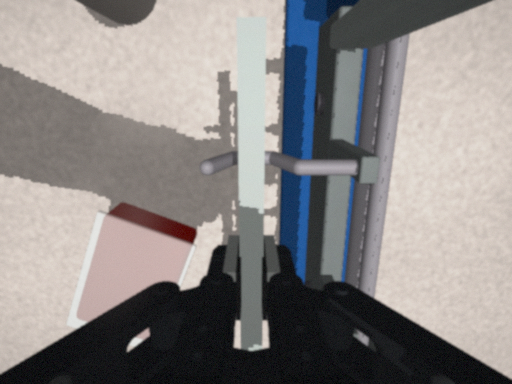

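The bar is midway between hook tip (207,167) and the hook's back shoulder (298,167). Lower slowly.

Request:
servo_tool(rows=[0,0,0.6,0,0,0,0,0,0.6,0,0,0,0,0,0.4,0,0,0,0,0,0.2,0,0,0,0,0,0.1,0,0,0,0,0,0,0,0,0])

```text
time_s: 12.1
ee_pos: [526.9, -109.9, 129.3]
ee_rot: [0.0, 0.654, 0.756, 0.0]
force: [0.5, -0.3, -4.0]
gripper_width: 9.1
```

Request:
servo_tool(rows=[0,0,0.1,0,0,0,0,0,0.1,0,0,0,0,0,0,0,0,0])

```text
time_s: 12.48
ee_pos: [526.7, -109.9, 127.1]
ee_rot: [-0.0, 0.655, 0.756, -0.0]
force: [0.6, -0.2, -4.1]
gripper_width: 8.8
```

Request:
servo_tool(rows=[0,0,0.1,0,0,0,0,0,0,0,0,0])

```text
time_s: 12.72
ee_pos: [526.7, -109.9, 126.1]
ee_rot: [-0.0, 0.654, 0.756, -0.0]
force: [-0.9, -0.5, -3.5]
gripper_width: 8.8
```

Request:
servo_tool(rows=[0,0,0.1,0,0,0,0,0,0,0,0,0])

```text
time_s: 12.98
ee_pos: [526.9, -109.9, 125.8]
ee_rot: [0.0, 0.654, 0.756, 0.0]
force: [-1.6, 0.6, 1.4]
gripper_width: 9.0
```

Request:
servo_tool(rows=[0,0,0.1,0,0,0,0,0,0,0,0,0])

```text
time_s: 13.22
ee_pos: [526.9, -109.9, 125.7]
ee_rot: [0.001, 0.654, 0.756, 0.0]
force: [-4.1, 0.6, 7.0]
gripper_width: 8.9
```

Request:
servo_tool(rows=[0,0,0.05,0,0,0,0,0,0,0,0,0])

```text
time_s: 13.48
ee_pos: [527.0, -109.9, 125.6]
ee_rot: [0.001, 0.654, 0.756, 0.0]
force: [-4.4, -0.6, 10.8]
gripper_width: 8.9
```

```bash
python3 - <<'E'
from h import *
st()
E
```

```text
t 13.47 pos [ 527.  -109.9  125.6] yang 8.24 tilt [ 1.7e-03 -4.0e-04 -1.0e+00] F [-4.4 -0.6 10.8] M [0.17 0.85 0.04] w 8.9
```

```bash
python3 - <<'E'
from h import *
s=snap('scene','s8'); 
cv2.imwrite('pics/s8b.png',cv2.resize(s['img'][220:320,170:270,::-1],None,fx=6,fy=6,interpolation=cv2.INTER_CUBIC))
s=snap('side','d8'); 
cv2.imwrite('pics/d8b.png',cv2.resize(s['img'][180:280,250:350,::-1],None,fx=6,fy=6,interpolation=cv2.INTER_CUBIC))
w=snap('wrist','w8');cv2.imwrite('pics/w8b.png',cv2.resize(w['img'][100:330,150:350,::-1],None,fx=3,fy=3,interpolation=cv2.INTER_CUBIC)[:600])
E
```

```text
(no output)
```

View pics/s8b.png

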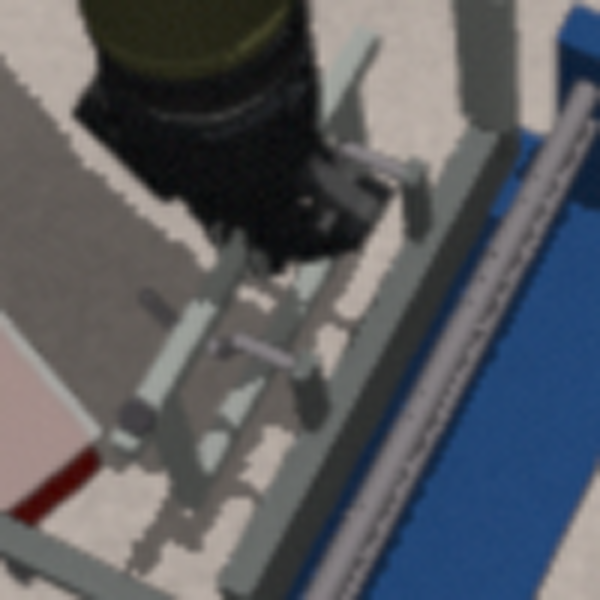

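View pics/d8b.png

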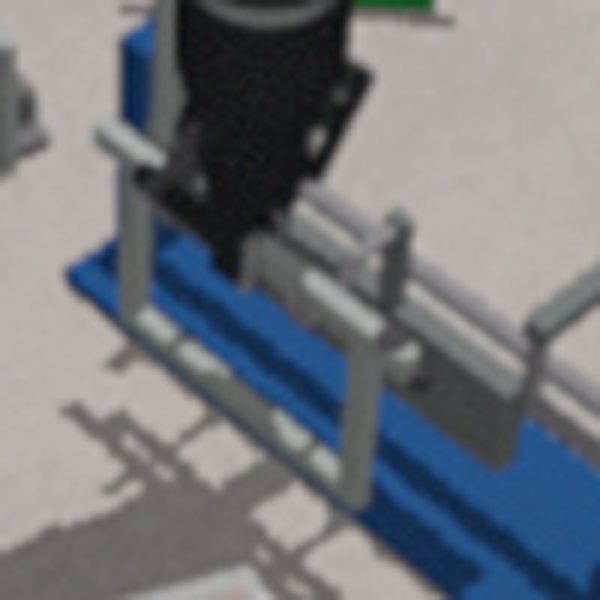

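View pics/w8b.png

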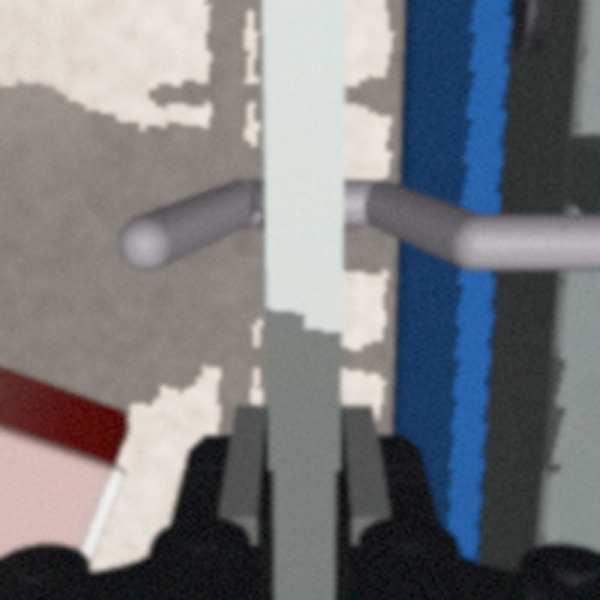

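Request:
servo_tool(rows=[0,0,-0.12,0,0,0,0,0,0,0,0,0,0,0,0,0,0,0])

```text
time_s: 14.0
ee_pos: [526.9, -109.9, 125.7]
ee_rot: [0.0, 0.654, 0.756, 0.0]
force: [-3.0, 0.7, 6.2]
gripper_width: 8.8
```

```bash
python3 - <<'E'
from h import *
st()
for n in('w8','s8','d8'):
    w=cloud(load(n)); m=(w[...,2]>178)&(w[...,2]<192)
    r=w-[526.5,-110,0]; ex=np.array([.99,.143]); lx=r[...,0]*ex[0]+r[...,1]*ex[1]; ly=-r[...,0]*ex[1]+r[...,1]*ex[0]
    m&=(abs(lx)<7)&(abs(ly)<110)
    print(n,[(int(y),int(k.sum()),np.median(w[...,2][k]).round(1),lx[k].mean().round(1)) for y in range(-105,106,15) if (k:=m&(abs(ly-y)<7.5)).sum()>4])
E
```

```text
t 14.0 pos [ 526.9 -109.9  125.7] yang 8.24 tilt [ 7.e-04 -2.e-04 -1.e+00] F [-3.   0.7  6.2] M [0.11 0.64 0.07] w 8.8
w8 [(-45, 18, np.float64(184.2), np.float64(-0.1)), (-30, 585, np.float64(184.3), np.float64(-0.3)), (-15, 611, np.float64(184.4), np.float64(-0.3)), (0, 688, np.float64(184.4), np.float64(-0.3)), (15, 939, np.float64(184.4), np.float64(-0.1)), (30, 867, np.float64(184.3), np.float64(-0.4)), (45, 974, np.float64(184.4), np.float64(-0.3)), (60, 1078, np.float64(184.3), np.float64(-0.4)), (75, 1223, np.float64(184.3), np.float64(-0.3)), (90, 1395, np.float64(184.4), np.float64(-0.4)), (105, 271, np.float64(184.4), np.float64(-0.3))]
s8 [(-90, 32, np.float64(184.5), np.float64(1.8)), (-75, 26, np.float64(182.5), np.float64(2.4)), (-60, 24, np.float64(182.8), np.float64(2.0)), (-45, 25, np.float64(182.1), np.float64(2.2)), (-30, 24, np.float64(182.3), np.float64(1.9)), (-15, 30, np.float64(182.6), np.float64(1.1)), (0, 6, np.float64(183.0), np.float64(-0.4)), (60, 10, np.float64(182.4), np.float64(4.7)), (75, 18, np.float64(183.0), np.float64(2.2)), (90, 21, np.float64(182.4), np.float64(2.1)), (105, 5, np.float64(181.5), np.float64(2.3))]
d8 [(-105, 5, np.float64(180.4), np.float64(-1.0)), (-90, 23, np.float64(182.5), np.float64(-0.6)), (-75, 19, np.float64(181.1), np.float64(-1.3)), (-60, 18, np.float64(180.0), np.float64(-0.3)), (-45, 18, np.float64(179.9), np.float64(-0.3)), (-30, 17, np.float64(180.1), np.float64(-1.2)), (-15, 20, np.float64(181.4), np.float64(0.7)), (0, 6, np.float64(183.8), np.float64(4.3)), (60, 7, np.float64(181.1), np.float64(-0.2)), (75, 18, np.float64(180.8), np.float64(-1.1)), (90, 11, np.float64(181.0), np.float64(-0.9))]
```

Bar top measures 184.3 mm and is level to 0.2 mm over its length (170 + 14 = 184 when seated). The hand force went from −3.5 N to positive, with little roll moment, so both hooks carry it. I'll ease off and release.

Request:
servo_tool(rows=[0,0,-0.09,0,0,0,0,0,0,0,0,0])

```text
time_s: 14.25
ee_pos: [526.9, -109.9, 125.8]
ee_rot: [0.0, 0.654, 0.756, 0.0]
force: [-2.0, 0.4, 2.4]
gripper_width: 9.1
```

Request:
servo_tool(rows=[0,0,0,0,0,0,0,0,0,0,0,0,0,0,0,0,0,0,0,0,0,0,0,0], hand=-0.4)

```text
time_s: 14.75
ee_pos: [526.9, -109.9, 125.7]
ee_rot: [0.0, 0.654, 0.756, 0.0]
force: [0.1, -0.7, -0.2]
gripper_width: 25.5
```

```bash
python3 - <<'E'
from h import *
st()
w=snap('wrist','w9');cv2.imwrite('pics/w9b.png',w['img'][:,:,::-1])
s=snap('side','d9'); 
cv2.imwrite('pics/d9b.png',cv2.resize(s['img'][180:280,250:350,::-1],None,fx=6,fy=6,interpolation=cv2.INTER_CUBIC))
E
```

```text
t 14.75 pos [ 526.9 -109.9  125.7] yang 8.24 tilt [ 1.e-04 -0.e+00 -1.e+00] F [ 0.1 -0.7 -0.2] M [ 0.04 -0.04  0.02] w 25.5
```

View pics/w9b.png

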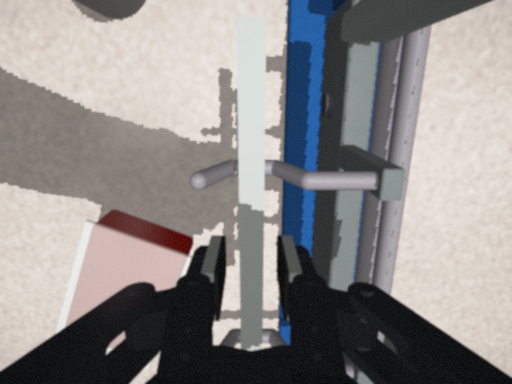

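View pics/d9b.png

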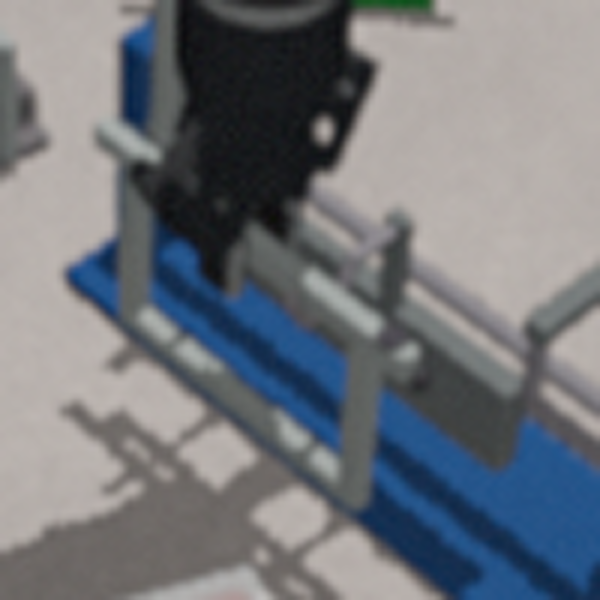

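Request:
servo_tool(rows=[0,0,-0.8,0,0,0,0,0,-1.5,0,0,0,0,0,-2.0,0,0,0,0,0,-3.0,0,0,0,0,0,-4.0,0,0,0,0,0,-3.0,0,0,0,0,0,-1.5,0,0,0,0,0,0,0,0,0])

```text
time_s: 15.85
ee_pos: [527.9, -110.2, 286.2]
ee_rot: [0.002, 0.655, 0.756, 0.001]
force: [-0.4, 0.3, -0.6]
gripper_width: 25.8
```

```bash
python3 - <<'E'
from h import *
st();print(arm.sense()['q'].round(3))
w=snap('wrist','w10');cv2.imwrite('pics/w10b.png',w['img'][:,:,::-1])
plan([563,1.3,250],98.2,10);plan([563,1.3,250],-81.8,10)
E
```

```text
t 15.85 pos [ 527.9 -110.2  286.2] yang 8.23 tilt [ 4.4e-03 -9.0e-04 -1.0e+00] F [-0.4  0.3 -0.6] M [-0.05  0.05  0.02] w 25.8
[-0.206  0.261  0.091  1.396 -0.     1.221]
n 10 row cm/deg [0.517 1.19  0.35 ] [ 0.01  0.01 -9.  ]
n 10 row cm/deg [ 1.256 -0.325  0.348] [ 0.01 -0.01  9.  ]
```

View pics/w10b.png

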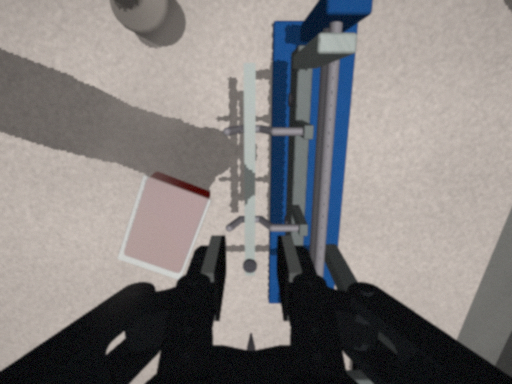

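```bash
python3 - <<'E'
from h import *
a=load('w10');w=cloud(a)
ex=np.array([.990,.143]);ey=np.array([-.143,.990])
m=(w[...,2]>249)&(w[...,2]<262)&(w[...,0]>530)&(w[...,1]>-40)&(w[...,1]<40); q=w[m]; print('lug',len(q),q.mean(0).round(1),q.min(0).round(1),q.max(0).round(1))
b,e=cv2.minAreaRect(q[:,:2].astype(np.float32))[:2];print(b,e,cv2.minAreaRect(q[:,:2].astype(np.float32))[2])
m=(w[...,2]>180)&(w[...,2]<190)&(w[...,0]>500)&(w[...,0]<550); q=w[m]; r=cv2.minAreaRect(q[:,:2].astype(np.float32));print('bar',r, q[:,2].min())
k=np.polyfit(q[:,1],q[:,0],1);print('bar yaw',-np.degrees(np.arctan(k[0])))
m=(w[...,2]>185.6)&(w[...,2]<190)&(w[...,0]>500)&(w[...,0]<560)&(w[...,1]<-170); q=w[m];print('button',len(q),q.mean(0).round(1),q.min(0),q.max(0))
E
```

```text
lug 904 [563.3   0.6 255.1] [551.6  -6.3 249. ] [576.3   8.1 257.8]
(563.9268188476562, 1.072436809539795) (24.259065628051758, 12.144400596618652) 8.041951179504395
bar ((526.1969604492188, -110.03662109375), (40.21381378173828, 199.66737365722656), 5.080507278442383) 180.02131106013226
bar yaw 8.113692558708173
button 165 [ 539.  -195.2  187.4] [ 532.25614714 -204.92895886  185.60157358] [ 546.09949542 -170.25079118  188.85804589]
```

Wrist view: both hooks (at (270,131) and (270,228)) carry the bar and the button is at (250,266). The carriage may not start at 0, so before sliding I'll measure needle against button with the wrist camera turned 90°.

```bash
python3 - <<'E'
from h import *
plan([500,-190,290],98.1,9)
E
```

```text
n 9 row cm/deg [-0.407 -0.958 -0.058] [ 0.01  0.01 -9.98]
```

Request:
servo_tool(rows=[-0.37,-0.87,-0.04,0,0,-9,-0.37,-0.87,-0.04,0,0,-9,-0.37,-0.87,-0.04,0,0,-9,-0.37,-0.87,-0.04,0,0,-9,-0.37,-0.87,-0.04,0,0,-9,-0.37,-0.87,-0.04,0,0,-9,-0.37,-0.87,-0.04,0,0,-9,-0.37,-0.87,-0.04,0,0,-9,-0.37,-0.87,-0.04,0,0,-9,-0.37,-0.87,-0.04,0,0,-9,0,0,0,0,0,0])

```text
time_s: 17.27
ee_pos: [499.7, -191.0, 286.8]
ee_rot: [-0.001, -0.071, 0.998, 0.0]
force: [0.5, 0.0, 0.2]
gripper_width: 25.4
```

```bash
python3 - <<'E'
from h import *
st()
w=snap('wrist','w11');cv2.imwrite('pics/w11b.png',cv2.resize(w['img'][:,:,::-1],(768,576)))
E
```

```text
t 17.27 pos [ 499.7 -191.   286.8] yang 98.09 tilt [-1.6e-03  7.0e-04 -1.0e+00] F [0.5 0.  0.2] M [ 0.04  0.02 -0.  ] w 25.4
```

View pics/w11b.png

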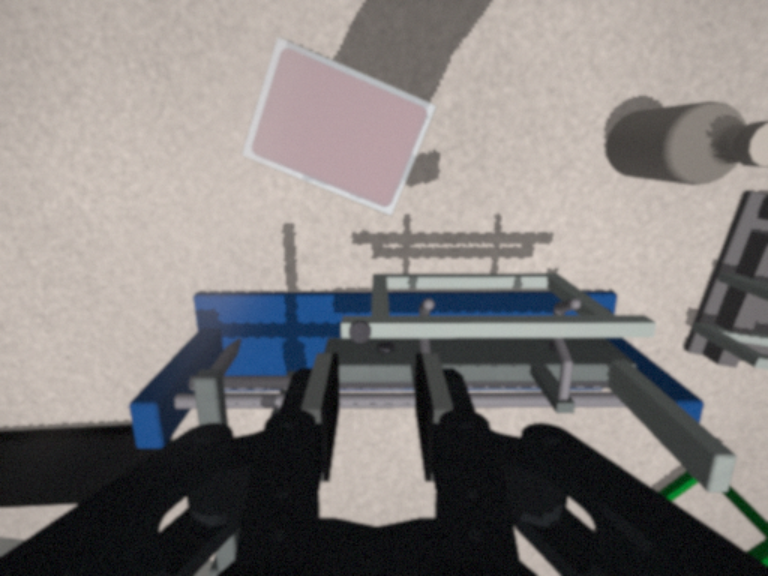

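```bash
python3 - <<'E'
from h import *
a=load('w11');w=cloud(a)
cv2.imwrite('pics/w11c.png',cv2.resize(a['img'][205:285,120:260,::-1],None,fx=5.5,fy=5.5,interpolation=cv2.INTER_CUBIC))
ex=np.array([np.cos(np.radians(8.1)),np.sin(np.radians(8.1))]);ey=np.array([-ex[1],ex[0]])
m=(w[...,2]>186)&(w[...,2]<190)&(w[...,0]>520)&(w[...,0]<560)&(w[...,1]<-180)&(w[...,1]>-215); q=w[m];b=q.mean(0);print('button',len(q),b.round(1),(q.max(0)-q.min(0)).round(1))
m=(w[...,1]<-230)&(w[...,1]>-310)&(w[...,2]>185)&(w[...,2]<243)&(w[...,0]>510)&(w[...,0]<585); q=w[m]; print('needle',len(q))
q=q[np.argsort(q[:,2])];print(q[::max(1,len(q)//25)].round(1).tolist())
m=(w[...,1]<-230)&(w[...,1]>-310)&(w[...,2]>252)&(w[...,2]<262)&(w[...,0]<600); q=w[m]; print('arm top',len(q),q.mean(0).round(1),q.min(0).round(1),q.max(0).round(1), ((q[:,:2]-b[:2])@ey).min(),((q[:,:2]-b[:2])@ey).max(),((q[:,:2]-b[:2])@ex).min())
E
```

```text
button 169 [ 538.8 -196.6  187.6] [14.1 18.6  3.1]
needle 214
[[549.5, -268.8, 197.4], [548.1, -269.1, 202.8], [548.3, -266.7, 208.2], [547.4, -267.8, 210.7], [547.1, -267.1, 213.2], [550.6, -265.4, 215.5], [546.9, -270.4, 216.7], [547.6, -267.3, 218.4], [547.6, -272.0, 219.7], [549.9, -265.6, 221.0], [546.1, -268.8, 222.1], [549.8, -265.8, 223.2], [547.3, -267.1, 224.8], [547.3, -271.7, 226.1], [549.4, -265.4, 227.5], [547.3, -266.8, 228.6], [546.1, -269.7, 230.0], [546.4, -270.8, 231.6], [547.0, -267.2, 232.9], [549.1, -266.0, 233.8], [546.9, -267.3, 234.9], [546.5, -268.6, 236.1], [547.7, -266.7, 236.8], [547.8, -266.3, 238.1], [547.1, -271.5, 239.3], [547.2, -271.7, 240.8], [547.1, -267.6, 241.7]]
arm top 594 [ 555.5 -267.4  256.9] [ 543.5 -275.6  252. ] [ 570.8 -260.2  259.6] -79.33615164660333 -67.1325665566131 -5.514457981213924
```

View pics/w11c.png

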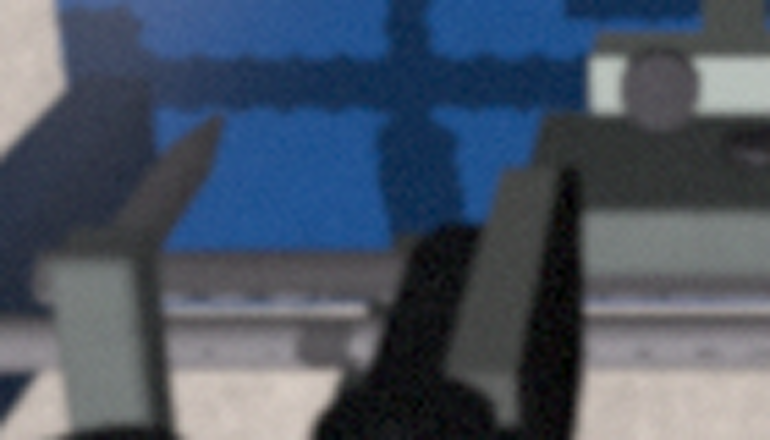

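```bash
cat >> h.py <<'E'
def ray(s,u,v,z):
    R=cv2.Rodrigues(np.array(s['rvec'],float))[0];c=-R.T@np.ravel(s['tvec']);d=R.T@np.array([(u-s['cx'])/s['fx'],(v-s['cy'])/s['fy'],1]);return c+d*(z-c[2])/d[2]
E
python3 - <<'E'
from h import *
a=load('w11')
ex=np.array([np.cos(np.radians(8.1)),np.sin(np.radians(8.1))]);ey=np.array([-ex[1],ex[0]])
n=ray(a,120+220/5.5-.4,205+118/5.5-.4,195);b=ray(a,120+661/5.5-.4,205+90/5.5-.4,187);print(n,b,(n-b)[:2]@ey,(n-b)[:2]@ex)
for m,tip in(('scene0',None),('side0',(250+357/4,165+336/4))):
    if tip: print(ray(load(m),*tip,195))
E
```

```text
[ 550.71144788 -269.72353721  195.        ] [ 538.61528428 -196.7233114   187.        ] -73.97631492782344 1.6896663834576928
[ 554.39356085 -271.60589811  195.        ]
```

```bash
python3 - <<'E'
from h import *
plan([563.6,0.8,255],98.1,6)
E
```

```text
n 6 row cm/deg [-1.505  3.009  0.533] [ 0.01 -0.01 -0.01]
```

Request:
servo_tool(rows=[-1.0,2.0,0.3,0,0,0,-1.8,3.6,0.6,0,0,0,-2.0,4.0,0.7,0,0,0,-2.0,4.0,0.7,0,0,0,-1.4,2.8,0.5,0,0,0,-0.8,1.6,0.4,0,0,0,0,0,0,0,0,0,0,0,0,0,0,0], hand=-0.25)

```text
time_s: 18.32
ee_pos: [563.1, -0.6, 255.9]
ee_rot: [-0.0, -0.071, 0.997, -0.0]
force: [0.7, -0.8, 0.5]
gripper_width: 32.1
```

```bash
python3 - <<'E'
from h import *
st()
w=snap('wrist','w12');cv2.imwrite('pics/w12b.png',cv2.resize(w['img'][:,:,::-1],(768,576)))
c=cloud(w);m=(c[...,2]>250)&(c[...,2]<259)&(c[...,0]>545)&(abs(c[...,1])<20);q=c[m];print(len(q),cv2.minAreaRect(q[:,:2].astype(np.float32)) if len(q) else '')
plan([563.6,0.8,184],98.1,3)
E
```

```text
t 18.32 pos [563.1  -0.6 255.9] yang 98.17 tilt [-2.e-04 -6.e-04 -1.e+00] F [ 0.7 -0.8  0.5] M [-0.    0.04  0.02] w 32.1
737 ((563.449462890625, 1.7369017601013184), (23.990909576416016, 11.854877471923828), 7.910337924957275)
n 3 row cm/deg [-0.023  0.053  2.403] [-0.01  0.    0.01]
```

View pics/w12b.png

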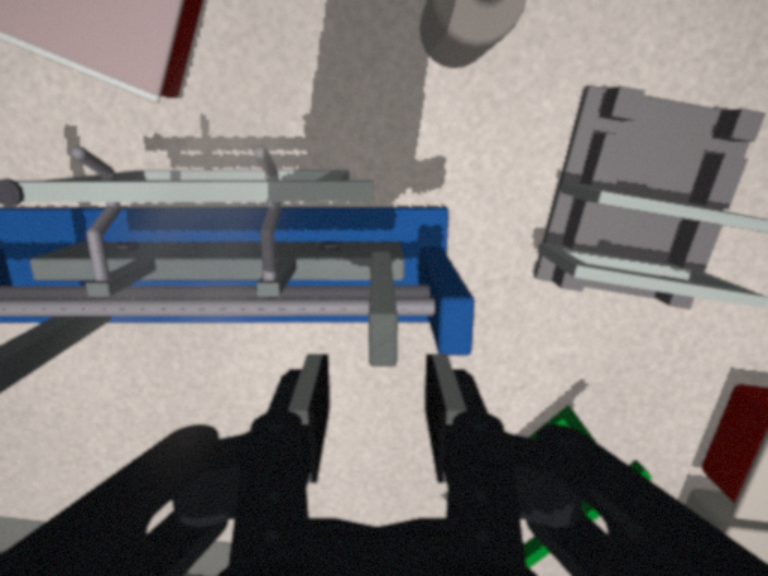

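Request:
servo_tool(rows=[0,0.18,1.0,0,0,0,0,0,1.8,0,0,0,0,0,1.8,0,0,0,0,0,1.5,0,0,0,0,0,1.1,0,0,0,0,0,0,0,0,0,0,0,0,0,0,0])

```text
time_s: 19.25
ee_pos: [563.6, 2.0, 184.3]
ee_rot: [0.0, -0.072, 0.997, -0.0]
force: [0.8, 0.5, -0.6]
gripper_width: 32.0
```

Request:
servo_tool(rows=[0,0,0,0,0,0,0,0,0,0,0,0,0,0,0,0,0,0,0,0,0,0,0,0,0,0,0,0,0,0], hand=-1, grip_force=40)

```text
time_s: 19.88
ee_pos: [563.8, 2.0, 184.6]
ee_rot: [0.001, -0.072, 0.997, -0.0]
force: [0.2, -0.9, 5.8]
gripper_width: 11.7
```

```bash
python3 - <<'E'
from h import *
st()
M=cur()[:3,3];ey=np.array([-np.sin(np.radians(8.1)),np.cos(np.radians(8.1)),0]);plan(M-60*ey,np.degrees(np.arctan2(cur()[1,1],cur()[0,1])),12)
E
```

```text
t 19.88 pos [563.8   2.  184.6] yang 98.24 tilt [ 1.7e-03 -1.0e-04 -1.0e+00] F [ 0.2 -0.9  5.8] M [-0.06  0.08  0.08] w 11.7
n 12 row cm/deg [ 0.001 -0.5    0.   ] [-0.    0.01  0.  ]
```

Request:
servo_tool(rows=[0,-0.1,0,0,0,0,0,-0.25,0,0,0,0,0,-0.4,0,0,0,0,0,-0.5,0,0,0,0,0,-0.55,0,0,0,0,0,-0.6,0,0,0,0,0,-0.6,0,0,0,0,0,-0.55,0,0,0,0,0,-0.5,0,0,0,0,0,-0.4,0,0,0,0,0,-0.25,0,0,0,0,0,-0.1,0,0,0,0])

```text
time_s: 21.38
ee_pos: [570.5, -44.6, 184.6]
ee_rot: [0.001, -0.072, 0.997, 0.001]
force: [-0.3, 2.1, 6.0]
gripper_width: 11.5
```

Request:
servo_tool(rows=[0,-0.2,0,0,0,0,0,-0.3,0,0,0,0,0,-0.3,0,0,0,0,0,-0.2,0,0,0,0,0,-0.1,0,0,0,0,0,0,0,0,0,0,0,0,0,0,0,0])

```text
time_s: 22.25
ee_pos: [572.2, -55.6, 184.6]
ee_rot: [0.001, -0.072, 0.997, 0.001]
force: [-0.5, 2.3, 6.0]
gripper_width: 11.3
```

```bash
python3 - <<'E'
from h import *
st()
s=snap('scene','s13'); 
cv2.imwrite('pics/s13b.png',cv2.resize(s['img'][220:350,150:280,::-1],None,fx=4.5,fy=4.5,interpolation=cv2.INTER_CUBIC))
s=snap('side','d13'); 
cv2.imwrite('pics/d13b.png',cv2.resize(s['img'][190:290,270:370,::-1],None,fx=6,fy=6,interpolation=cv2.INTER_CUBIC))
w=snap('wrist','w13');cv2.imwrite('pics/w13b.png',w['img'][:,:,::-1])
E
```

```text
t 22.25 pos [572.2 -55.6 184.6] yang 98.27 tilt [ 0.0016  0.0015 -1.    ] F [-0.5  2.3  6. ] M [0.31 0.05 0.05] w 11.3
```

View pics/s13b.png

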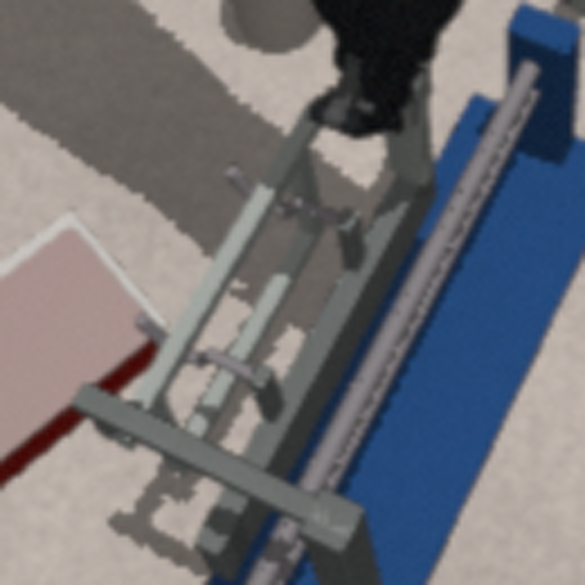

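View pics/d13b.png

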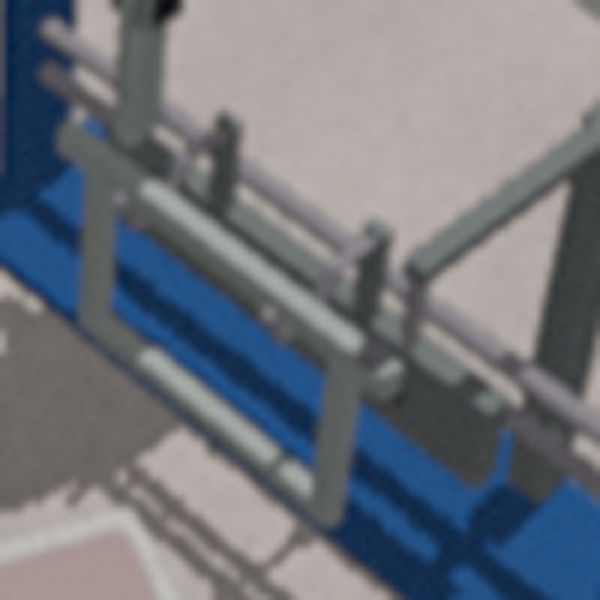

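View pics/w13b.png

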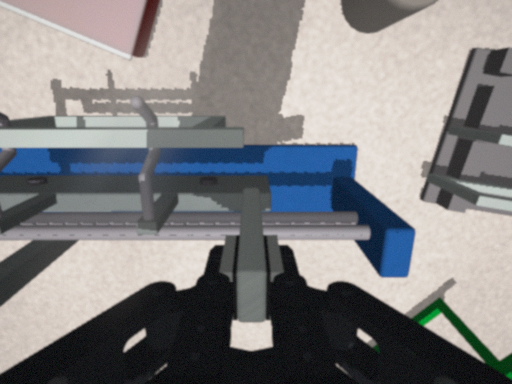

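```bash
python3 - <<'E'
from h import *
a=load('d13');ey=np.array([-.141,.99,0])
cv2.imwrite('pics/d13c.png',cv2.resize(a['img'][225:260,320:350,::-1],None,fx=18,fy=18,interpolation=cv2.INTER_CUBIC))
w=cloud(a);
for u in range(326,346,2): print(u,[tuple(w[v,u].round(0).astype(int).tolist()) for v in(240,244,248)])
E
```

```text
326 [(584, -194, 138), (547, -232, 180), (540, -241, 178)]
328 [(589, -196, 137), (586, -201, 128), (543, -245, 180)]
330 [(587, -206, 147), (585, -209, 136), (547, -248, 181)]
332 [(589, -211, 150), (588, -213, 137), (549, -253, 184)]
334 [(697, -117, -2), (592, -217, 138), (554, -254, 182)]
336 [(703, -120, -3), (598, -219, 137), (591, -227, 133)]
338 [(547, -269, 230), (548, -270, 216), (548, -273, 205)]
340 [(549, -274, 234), (552, -273, 216), (597, -236, 137)]
342 [(626, -212, 129), (620, -220, 125), (603, -237, 135)]
344 [(724, -134, -3), (623, -225, 127), (702, -159, -2)]
```

View pics/d13c.png

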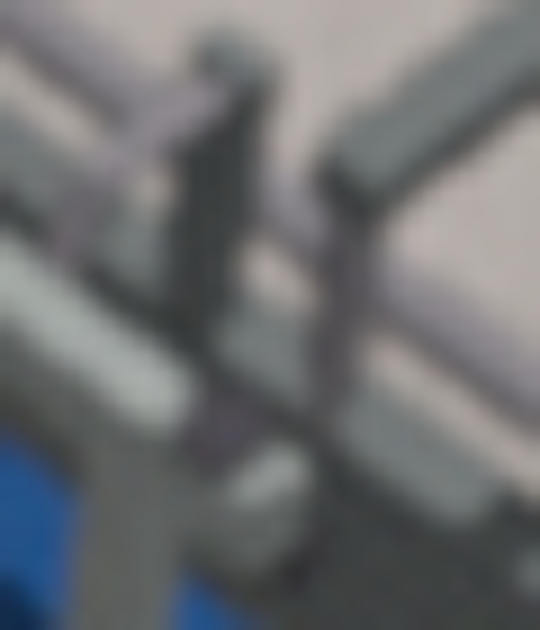

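```bash
python3 - <<'E'
from h import *
a=load('d13');ex=np.array([.99,.141,0]);ey=np.array([-.141,.99,0])
b=ray(a,320+228/18-.5,225+418/18-.5,187);n=ray(a,320+323/18-.5,225+421/18-.5,195);print(b,n,(n-b)@ey,(n-b)@ex)
E
```

```text
[ 547.68476212 -253.99281366  187.        ] [ 553.03358197 -266.4279818   195.        ] -13.065000053179606 3.5419729410975758
```

Request:
servo_tool(rows=[0,-0.15,0,0,0,0,0,-0.3,0,0,0,0,0,-0.3,0,0,0,0,0,-0.3,0,0,0,0,0,-0.25,0,0,0,0,0,-0.1,0,0,0,0,0,0,0,0,0,0,0,0,0,0,0,0])

```text
time_s: 23.4
ee_pos: [574.2, -69.4, 184.6]
ee_rot: [0.001, -0.072, 0.997, 0.001]
force: [-0.0, 1.5, 5.6]
gripper_width: 11.9
```

```bash
python3 - <<'E'
from h import *
st()
M=cur()[:3,3];print('slid',np.linalg.norm((M-[563.8,2,184.6])[:2]))
a=snap('side','d14')
cv2.imwrite('pics/d14c.png',cv2.resize(a['img'][225:260,320:350,::-1],None,fx=17,fy=17,interpolation=cv2.INTER_CUBIC))
snap('scene','s14')
E
```

```text
t 23.4 pos [574.2 -69.4 184.6] yang 98.27 tilt [ 0.0016  0.0015 -1.    ] F [-0.   1.5  5.6] M [ 0.29  0.02 -0.  ] w 11.9
slid 72.14808651106522
```

View pics/d14c.png

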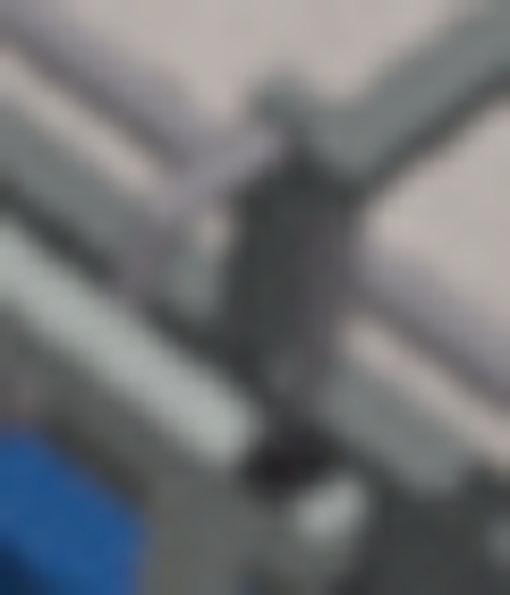

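Request:
servo_tool(rows=[0,0,0,0,0,0,0,0,0,0,0,0,0,0,0,0,0,0,0,0,-1.0,0,0,0,0,0,-2.0,0,0,0,0,0,-3.0,0,0,0,0,0,-2.5,0,0,0,0,0,-1.5,0,0,0,0,0,0,0,0,0], hand=-0.3)

```text
time_s: 24.62
ee_pos: [574.7, -70.4, 285.7]
ee_rot: [0.002, -0.072, 0.997, -0.0]
force: [0.1, 0.4, -0.3]
gripper_width: 30.0
```

```bash
python3 - <<'E'
from h import *
st()
plan([480,-190,285],98.1,5)
E
```

```text
t 24.62 pos [574.7 -70.4 285.7] yang 98.23 tilt [ 3.7e-03 -5.0e-04 -1.0e+00] F [ 0.1  0.4 -0.3] M [-0.01  0.01 -0.01] w 30.0
n 5 row cm/deg [ 2.214 -2.098  0.011] [-0.01  0.04  0.03]
```

Request:
servo_tool(rows=[1.5,-1.3,0,0,0,0,2.4,-2.2,0,0,0,0,2.8,-2.6,0,0,0,0,2.4,-2.4,0,0,0,0,1.4,-1.4,0,0,0,0,0.5,-0.5,0,0,0,0,0,0,0,0,0,0,0,0,0,0,0,0])

```text
time_s: 25.62
ee_pos: [480.2, -188.4, 283.7]
ee_rot: [0.0, -0.072, 0.997, 0.0]
force: [-0.2, 0.6, -0.0]
gripper_width: 29.5
```

```bash
python3 - <<'E'
from h import *
st()
a=snap('wrist','w15');cv2.imwrite('pics/w15b.png',cv2.resize(a['img'][:,:,::-1],(768,576)))
w=cloud(a)
ex=np.array([.990,.141]);ey=np.array([-.141,.99])
m=(w[...,2]>186)&(w[...,2]<189)&(w[...,0]>525)&(w[...,0]<570)&(w[...,1]<-255)&(w[...,1]>-285); q=w[m];print('button?',len(q),q.mean(0).round(1),q.min(0).round(1),q.max(0).round(1))
m=(w[...,2]>252)&(w[...,2]<262)&(w[...,1]<-230)&(w[...,1]>-310)&(w[...,0]<600); q=w[m][:,:2]; print('arm y centre (station) ',((q@ey).min()+(q@ey).max())/2)
m=(w[...,2]>180)&(w[...,2]<186)&(w[...,0]>500)&(w[...,0]<570); q=w[m][:,:2];print('bar ends',(q@ey).min(),(q@ey).max(),(q@ex).mean())
E
```

```text
t 25.62 pos [ 480.2 -188.4  283.7] yang 98.3 tilt [ 1.e-04  3.e-04 -1.e+00] F [-0.2  0.6 -0. ] M [-0.    0.03 -0.04] w 29.5
button? 160 [ 548.9 -267.5  187.5] [ 542.2 -277.8  186. ] [ 555.9 -255.8  188.8]
arm y centre (station)  -343.79875011879477
bar ends -354.9471185955022 -144.91920777223496 505.7487016904266
```

View pics/w15b.png

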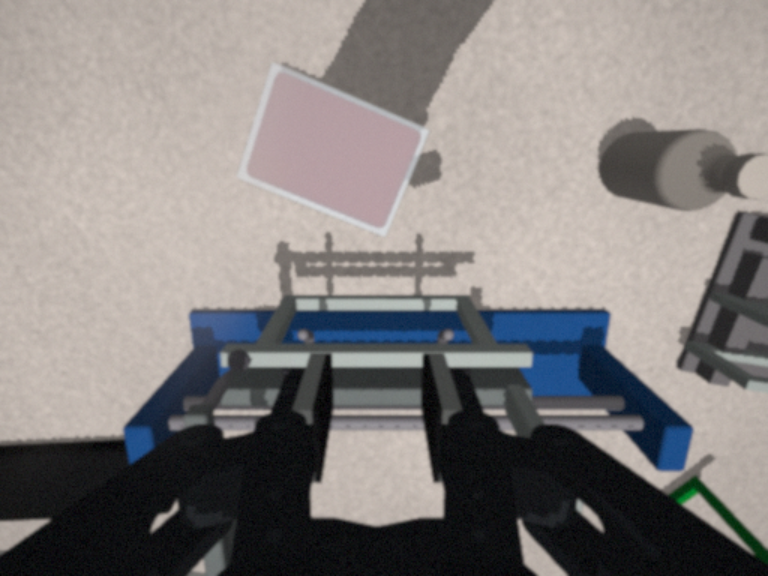

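```bash
python3 - <<'E'
from h import *
a=load('w15')
cv2.imwrite('pics/w15c.png',cv2.resize(a['img'][220:275,120:190,::-1],None,fx=10,fy=10,interpolation=cv2.INTER_CUBIC))
E
```

```text
(no output)
```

View pics/w15c.png

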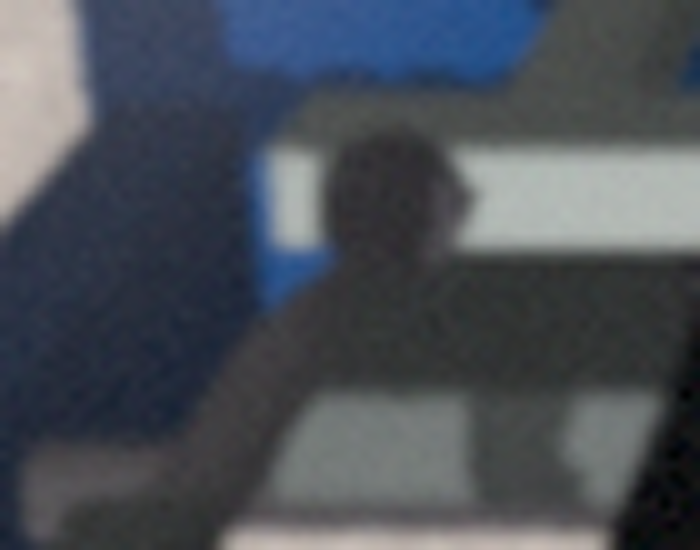

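```bash
python3 - <<'E'
from h import *
a=load('w15');ex=np.array([.99,.141,0]);ey=np.array([-.141,.99,0])
def c(p): return (p-[120,220]+.5)*10
print('tip pred',c(proj(a,[550.7,-269.7,195]))); 
b=ray(a,120+397/10-.5,220+195/10-.5,187);print('button',b)
print('needle-button ey,ex',(np.array([550.7,-269.7,195])-b)@ey,(np.array([550.7,-269.7,195])-b)@ex)
print('ideal tip px',c(proj(a,b+[0,0,8])))
# contrast enhance
i=a['img'][230:260,140:175,::-1]; i=np.clip(i.astype(float)*2.5-80,0,255).astype(np.uint8)
cv2.imwrite('pics/w15d.png',cv2.resize(i,None,fx=16,fy=16,interpolation=cv2.INTER_CUBIC))
w=cloud(a);z=w[...,2]
for v in range(234,252): print(v,z[v,148:172].round(0).astype(int).tolist())
E
```

```text
tip pred [[350.40991351 261.0967886 ]]
button [ 547.47434125 -267.7750223   187.        ]
needle-button ey,ex -2.3605458027451807 2.921980310417227
ideal tip px [[372.97795608 232.78315663]]
234 [183, 184, 182, 183, 182, 183, 183, 183, 186, 186, 187, 186, 187, 185, 184, 183, 182, 184, 183, 184, 182, 182, 181, 181]
235 [185, 187, 184, 185, 184, 185, 184, 187, 188, 188, 188, 187, 188, 188, 188, 187, 185, 185, 184, 185, 185, 185, 185, 184]
236 [185, 185, 185, 184, 185, 185, 187, 188, 188, 188, 188, 188, 189, 187, 187, 189, 187, 186, 184, 186, 185, 186, 185, 185]
237 [186, 185, 185, 185, 185, 188, 187, 187, 189, 188, 188, 189, 187, 188, 190, 188, 188, 186, 184, 185, 184, 184, 184, 185]
238 [185, 185, 185, 184, 183, 187, 188, 187, 187, 187, 186, 187, 187, 187, 188, 187, 188, 186, 186, 186, 185, 185, 184, 185]
239 [185, 186, 185, 185, 187, 188, 188, 188, 188, 186, 188, 188, 187, 187, 188, 188, 188, 188, 188, 184, 185, 184, 184, 184]
240 [185, 185, 185, 185, 188, 188, 187, 187, 188, 189, 188, 188, 188, 188, 188, 188, 188, 187, 187, 185, 185, 185, 185, 185]
241 [185, 185, 184, 184, 187, 188,
[... 619 characters left out ...]
 199, 189, 187, 187, 188, 188, 188, 187, 187, 188, 109, 108, 108, 108, 107, 107, 107]
247 [13, 14, 13, 14, 201, 203, 202, 200, 110, 188, 189, 189, 188, 188, 187, 112, 111, 110, 110, 112, 109, 109, 111, 110]
248 [13, 15, 12, 205, 205, 205, 202, 201, 113, 113, 113, 113, 112, 113, 113, 113, 113, 112, 113, 113, 113, 113, 113, 112]
249 [12, 14, 207, 208, 207, 206, 205, 201, 115, 116, 115, 116, 115, 115, 115, 117, 116, 116, 117, 116, 116, 116, 115, 115]
250 [12, 210, 212, 210, 210, 207, 205, 118, 118, 119, 119, 119, 116, 118, 119, 118, 118, 117, 117, 117, 118, 118, 118, 118]
251 [213, 213, 213, 212, 211, 210, 207, 121, 121, 121, 120, 121, 121, 122, 120, 121, 120, 122, 121, 120, 120, 120, 121, 120]
```

View pics/w15d.png

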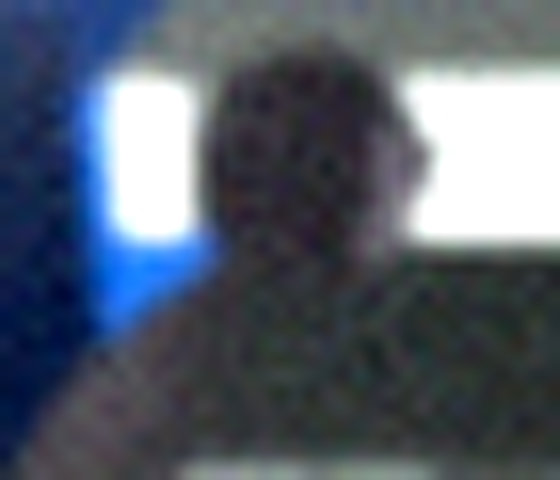

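Depth map of the crop: button centre ≈ (159.2,240.5), needle tip (155.2,245.3), whereas the tip should fall at about (156.8,244.2). The needle is about 1.7 mm further along −y. Both hooks still carry the frame. I'll regrasp the lug and nudge the carriage.

```bash
python3 - <<'E'
from h import *
plan([574.2,-69.4,275],98.2,6)
E
```

```text
n 6 row cm/deg [-1.834  1.737  0.145] [0.   0.   0.02]
```

Request:
servo_tool(rows=[-1.0,1.0,0.1,0,0,0,-2.2,2.1,0.15,0,0,0,-2.8,2.6,0.2,0,0,0,-2.5,2.4,0.2,0,0,0,-1.7,1.6,0.15,0,0,0,-0.8,0.72,0.1,0,0,0,0,0,0,0,0,0,0,0,0,0,0,0])

```text
time_s: 26.68
ee_pos: [573.1, -70.8, 275.0]
ee_rot: [-0.0, -0.071, 0.997, -0.0]
force: [0.5, -0.8, -0.0]
gripper_width: 30.0
```

```bash
python3 - <<'E'
from h import *
st();w=snap('wrist','w16');cv2.imwrite('pics/w16b.png',w['img'][:,:,::-1])
c=cloud(w);m=(c[...,2]>250)&(c[...,2]<259)&(c[...,0]>550)&(c[...,0]<600)&(abs(c[...,1]+70)<20);q=c[m];print(len(q),cv2.minAreaRect(q[:,:2].astype(np.float32)) if len(q) else '')
plan([574.2,-69.4,184.5],98.2,5)
E
```

```text
t 26.68 pos [573.1 -70.8 275. ] yang 98.19 tilt [-3.e-04 -4.e-04 -1.e+00] F [ 0.5 -0.8 -0. ] M [-0.02 -0.01  0.04] w 30.0
600 ((573.7613525390625, -69.46186065673828), (23.89641761779785, 11.563714981079102), 7.921360969543457)
n 5 row cm/deg [-0.027  0.027  1.811] [-0.   -0.   -0.01]
```

View pics/w16b.png

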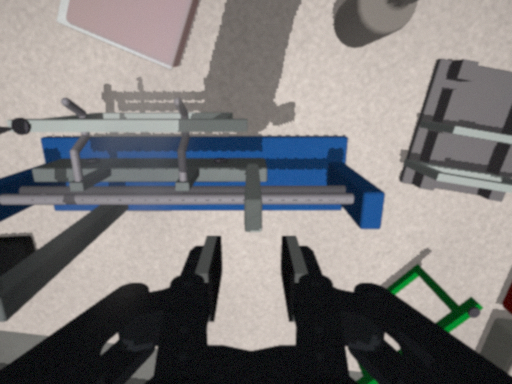

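Request:
servo_tool(rows=[0,0.14,1.2,0,0,0,0,0,2.2,0,0,0,0,0,2.4,0,0,0,0,0,2.0,0,0,0,0,0,1.25,0,0,0,0,0,0,0,0,0,0,0,0,0,0,0])

```text
time_s: 27.6
ee_pos: [573.8, -68.8, 185.0]
ee_rot: [0.001, -0.072, 0.997, -0.0]
force: [-0.7, -0.7, 1.6]
gripper_width: 30.0
```

Request:
servo_tool(rows=[0,0,0,0,0,0,0,0,0,0,0,0,0,0,0,0,0,0,0,0,0,0,0,0,0,0,0,0,0,0], hand=-1)

```text
time_s: 28.22
ee_pos: [574.2, -69.0, 185.3]
ee_rot: [0.001, -0.072, 0.997, -0.0]
force: [0.6, -1.8, 5.5]
gripper_width: 11.4
```

```bash
python3 - <<'E'
from h import *
st()
a=load('w16');cv2.imwrite('pics/w16c.png',cv2.resize(a['img'][105:150,0:60,::-1],None,fx=12,fy=12,interpolation=cv2.INTER_CUBIC))
z=cloud(a)[...,2]
for v in range(116,136): print(v,z[v,0:34].round(0).astype(int).tolist())
E
```

```text
t 28.23 pos [574.2 -69.  185.3] yang 98.23 tilt [ 2.2e-03 -7.0e-04 -1.0e+00] F [ 0.6 -1.8  5.5] M [-0.2   0.07  0.02] w 11.4
116 [1, 1, 0, 2, 0, -1, 2, 0, -1, 1, 1, 2, 1, 1, 0, 1, 1, 1, 1, 1, 1, 2, 1, 1, 2, 1, 2, -1, 0, 0, 1, 2, 1, -1]
117 [2, 0, 1, -1, 2, 1, 1, 1, 1, 2, 1, 1, 1, 1, 1, 2, 0, 2, 1, 0, 1, 1, 1, 0, 0, 1, 1, 0, 1, 2, 0, 2, 0, 1]
118 [0, 1, 1, 1, 1, 0, 1, 1, 0, 1, 1, 1, 1, 2, -1, 2, 187, 188, 188, 187, 188, 187, 186, 185, 2, 0, 0, 2, 0, 1, 2, 1, 1, 2]
119 [1, 1, 2, 1, 1, 1, 2, 1, 0, 0, -1, 2, 0, 0, 187, 187, 188, 189, 188, 187, 189, 188, 188, 188, 185, 185, 174, 174, 175, 173, 175, 173, 173, 174]
120 [2, 1, 0, 1, 2, 0, 0, 185, 186, 184, 185, 185, 184, 188, 188, 188, 188, 187, 188, 189, 187, 189, 187, 188, 187, 187, 186, 185, 185, 184, 185, 184, 184, 186]
121 [1, 0, 0, 1, 2, 0, 1, 184, 184, 186, 184, 183, 185, 188, 188, 189, 188, 187, 188, 187, 187, 188, 187, 187, 189, 188, 188, 187, 185, 185, 184, 185, 184, 184]
122 [1, -1, 0, 1, 1, 1, 1, 2, 185, 184, 184, 185, 187, 187, 187, 187, 188, 188, 188, 188, 186, 189, 187, 188, 189, 188, 188, 186, 186, 184, 185, 185, 185, 186]
12
[... 1355 characters left out ...]
209, 207, 205, 205, 203, 201, 2, 186, 185, 185, 186, 187, 187, 188, 188, 187, 188, 188, 188, 188, 187, 188, 188, 187, 188, 187, 187, 185, 186, 185, 185]
132 [212, 211, 211, 208, 207, 204, 204, 1, 1, 1, 184, 185, 184, 184, 185, 188, 188, 186, 188, 187, 188, 187, 189, 189, 188, 187, 189, 187, 186, 186, 185, 184, 184, 184]
133 [213, 212, 210, 207, 1, 2, 3, 0, 0, 2, 2, 0, 2, 1, 1, 0, 188, 186, 188, 188, 188, 187, 187, 187, 188, 188, 188, 187, 186, 2, 1, 1, 0, 0]
134 [212, 209, 0, 2, 0, 2, 1, 1, 1, 1, 2, 1, 0, 2, 1, 1, 0, 1, 188, 187, 187, 188, 187, 188, 188, 187, 186, 0, 1, 0, 3, 0, 1, 0]
135 [1, 1, 1, 1, -1, 0, 2, 1, 2, 3, 2, 1, 1, 1, 2, 1, 2, 0, 0, 1, 0, 1, 1, 1, 1, 1, 0, 2, 3, 0, 1, -1, 1, 3]
```

View pics/w16c.png

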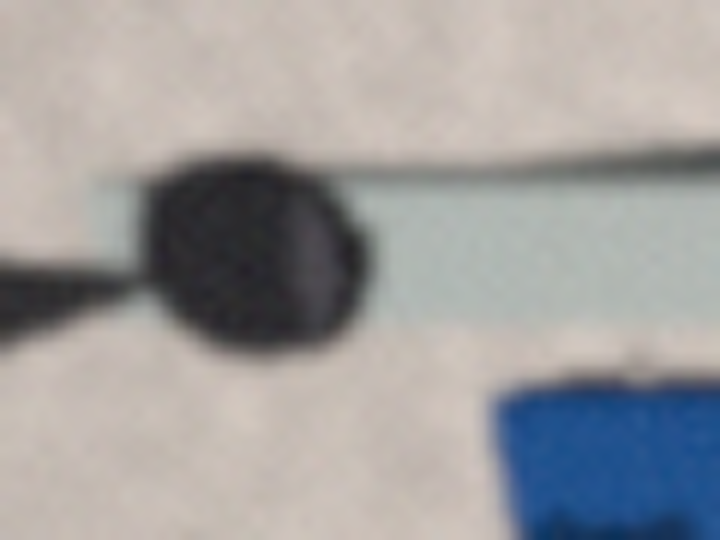

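```bash
python3 - <<'E'
from h import *
ex=np.array([.99,.141,0]);ey=np.array([-.141,.99,0])
from scipy.optimize import least_squares
t=np.linspace(0,2*np.pi,73)
for n,(u0,u1,v0,v1),tip in(('w16',(11.9,29.6,117.6,134.5),(12.4,128.7)),('w15',(151.6,166.6,233.6,247.4),(155.2,245.2))):
    a=load(n)
    def f(c):
        P=np.concatenate([np.stack([c[0]+7*np.cos(t),c[1]+7*np.sin(t),0*t+z],1) for z in(184,187)]);p=proj(a,P)
        return [p[:,0].min()-u0,p[:,0].max()-u1,p[:,1].min()-v0,p[:,1].max()-v1]
    r=least_squares(f,[549,-268]);b=np.r_[r.x,187];nd=ray(a,*tip,195)
    print(n,b,r.fun.round(2),nd,'need along ey',(nd-b)@ey,'ex',(nd-b)@ex)
E
```

```text
w16 [ 549.29760961 -268.44985584  187.        ] [-1.    1.02 -0.25  0.28] [ 550.51869133 -268.65659378  195.        ] need along ey -0.3768430829114819 ex 1.1797208489075852
w15 [ 549.88040778 -268.11232801  187.        ] [-0.23  0.24 -0.4   0.41] [ 550.18753418 -269.11360194  195.        ] need along ey -1.034566013234539 ex 0.16287550819652333
```

Request:
servo_tool(rows=[0,-0.07,0,0,0,0,0,-0.07,0,0,0,0,0,0,0,0,0,0,0,0,0,0,0,0])

```text
time_s: 28.72
ee_pos: [574.2, -69.1, 185.3]
ee_rot: [0.001, -0.072, 0.997, 0.001]
force: [0.4, 2.7, 5.1]
gripper_width: 11.6
```

```bash
python3 - <<'E'
from h import *
st();print(np.linalg.norm((cur()[:3,3]-[563.8,2,184.6])[:2]))
E
```

```text
t 28.73 pos [574.2 -69.1 185.3] yang 98.28 tilt [ 0.0018  0.0017 -1.    ] F [0.4 2.7 5.1] M [ 0.31  0.14 -0.02] w 11.6
71.80398364454635
```

Stiction held it back (2.7 N and no motion). Another 1.1 mm.

Request:
servo_tool(rows=[0,-0.06,0,0,0,0,0,-0.06,0,0,0,0,0,0,0,0,0,0,0,0,0,0,0,0])

```text
time_s: 29.22
ee_pos: [574.3, -70.1, 185.3]
ee_rot: [0.001, -0.072, 0.997, 0.001]
force: [-0.8, 2.7, 5.1]
gripper_width: 11.5
```

```bash
python3 - <<'E'
from h import *
st();print(np.linalg.norm((cur()[:3,3]-[563.8,2,184.6])[:2]))
E
```

```text
t 29.23 pos [574.3 -70.1 185.3] yang 98.28 tilt [ 0.0018  0.0019 -1.    ] F [-0.8  2.7  5.1] M [ 0.32  0.18 -0.05] w 11.5
72.88128834680944
```

Request:
servo_tool(rows=[0,0.1,0,0,0,0,0,0,0,0,0,0])

```text
time_s: 29.48
ee_pos: [574.3, -70.2, 185.3]
ee_rot: [0.001, -0.072, 0.997, -0.0]
force: [-0.8, -0.6, 5.7]
gripper_width: 11.5
```

Request:
servo_tool(rows=[0,0,0,0,0,0,0,0,0,0,0,0,0,0,0,0,0,0,0,0,-1.0,0,0,0,0,0,-2.0,0,0,0,0,0,-3.0,0,0,0,0,0,-2.5,0,0,0,0,0,-1.5,0,0,0,0,0,0,0,0,0], hand=-0.3)

```text
time_s: 30.6
ee_pos: [574.6, -70.4, 286.2]
ee_rot: [0.002, -0.072, 0.997, -0.0]
force: [0.8, 0.0, -1.3]
gripper_width: 29.8
```

Request:
servo_tool(rows=[1.5,-1.3,0,0,0,0,2.4,-2.2,0,0,0,0,2.8,-2.6,0,0,0,0,2.4,-2.4,0,0,0,0,1.4,-1.4,0,0,0,0,0.5,-0.5,0,0,0,0,0,0,0,0,0,0,0,0,0,0,0,0])

```text
time_s: 31.6
ee_pos: [480.2, -188.4, 284.1]
ee_rot: [0.0, -0.072, 0.997, 0.0]
force: [-0.0, -0.6, 0.1]
gripper_width: 30.1
```

```bash
python3 - <<'E'
from h import *
st()
a=snap('wrist','w17');cv2.imwrite('pics/w17c.png',cv2.resize(a['img'][200:275,100:350,::-1],None,fx=3.2,fy=3.2,interpolation=cv2.INTER_CUBIC))
s=snap('scene','s17');cv2.imwrite('pics/s17b.png',s['img'][:,:,::-1])
d=snap('side','d17');cv2.imwrite('pics/d17b.png',cv2.resize(d['img'][130:330,190:390,::-1],None,fx=3,fy=3,interpolation=cv2.INTER_CUBIC))
z=cloud(a)[...,2]
for v in range(232,250): print(v,z[v,146:172].round(0).astype(int).tolist())
w=cloud(a);ex=np.array([.99,.141]);ey=np.array([-.141,.99])
m=(w[...,2]>182)&(w[...,2]<186)&(w[...,0]>500)&(w[...,0]<570);q=w[m]; t=q[:,:2]@ey
for y in range(-350,-140,30): k=(t>y)&(t<y+30); print(y,k.sum(),np.median(q[k,2]) if k.any() else '')
E
```

```text
t 31.6 pos [ 480.2 -188.4  284.1] yang 98.29 tilt [ 1.e-04  4.e-04 -1.e+00] F [-0.  -0.6  0.1] M [-0.03  0.01  0.05] w 30.1
232 [14, 11, 14, 178, 178, 177, 178, 178, 178, 178, 176, 177, 178, 177, 179, 178, 179, 179, 179, 179, 178, 177, 178, 180, 179, 178]
233 [14, 14, 180, 181, 181, 181, 181, 181, 181, 180, 181, 181, 185, 185, 185, 182, 181, 180, 180, 180, 181, 181, 180, 180, 180, 181]
234 [12, 184, -9223372036854775808, 183, 183, 183, 183, 183, 185, 185, 187, 189, 187, 186, 186, 186, 186, 183, 183, 183, 182, 183, 184, 183, 184, 183]
235 [13, 184, 185, 185, 186, 185, 184, 185, 186, 188, 188, 188, 188, 188, 187, 188, 187, 186, 185, 185, 185, 184, 184, 185, 184, 186]
236 [13, 185, 185, 185, 185, 185, 184, 188, 188, 188, 188, 188, 187, 188, 187, 188, 188, 187, 185, 183, 185, 184, 185, 184, 185, 184]
237 [12, 184, 184, 185, 184, 185, 185, 188, 187, 188, 188, 186, 189, 187, 188, 188, 187, 188, 188, 186, 184, 186, 184, 184, 186, 184]
238 [12, 185, 185, 185, 185, 184, 189, 188, 188, 188, 186, 188, 188, 188, 188, 189, 188, 188, -9223372036854775808, 187, 185, 184, 185, 184, 185, 185]
239 [12
[... 1029 characters left out ...]
188, 186, 187, 107, 108, 109, 109, 108, 107, 108, 107]
247 [15, 11, 14, 14, 13, 13, 202, 202, 201, 200, 111, 188, 188, 189, 188, 188, 111, 110, 110, 112, 110, 110, 110, 111, 111, 111]
248 [14, 13, 13, 12, 12, 205, 206, 205, 204, 202, 113, 114, 115, 113, 112, 113, 113, 113, 113, 113, 114, 113, 113, 112, 111, 114]
249 [17, 12, 12, 13, 208, 207, 208, 206, 205, 203, 117, 116, 116, 114, 116, 117, 117, 116, 116, 116, 116, 115, 115, 116, 116, 116]
-350 209 184.61436932121515
-320 253 184.52984716192967
-290 269 184.59203754771758
-260 331 184.52531490073056
-230 195 184.58665958794268
-200 324 184.55313523734628
-170 196 184.57754194497096<stdin>:7: RuntimeWarning: invalid value encountered in cast
```

View pics/w17c.png

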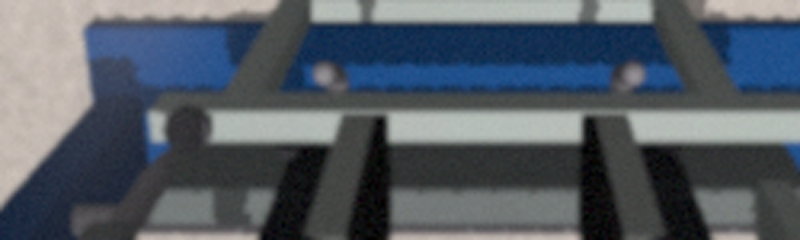

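View pics/s17b.png

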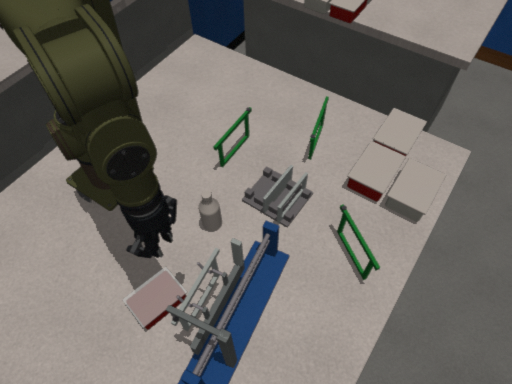

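View pics/d17b.png

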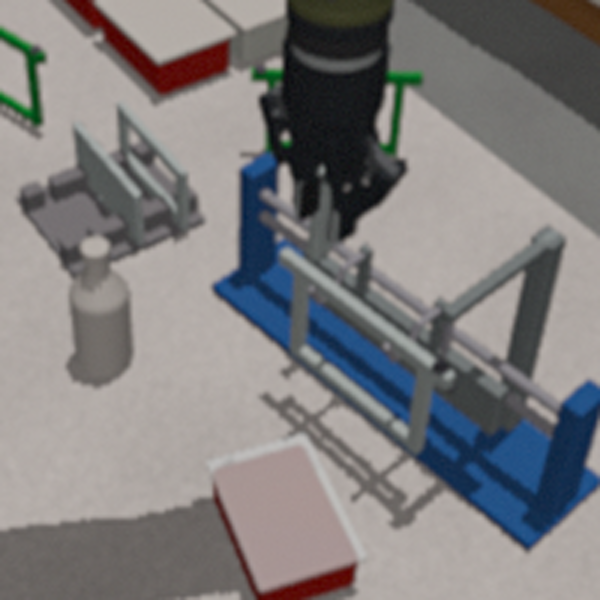

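```bash
python3 - <<'E'
from h import *
from scipy.optimize import least_squares
ex=np.array([.99,.141,0]);ey=np.array([-.141,.99,0]);t=np.linspace(0,2*np.pi,73)
a=load('w17');cv2.imwrite('pics/w17d.png',cv2.resize(a['img'][225:255,140:175,::-1],None,fx=18,fy=18,interpolation=cv2.INTER_CUBIC))
def f(c):
    P=np.concatenate([np.stack([c[0]+7*np.cos(t),c[1]+7*np.sin(t),0*t+z],1) for z in(184,187)]);p=proj(a,P)
    return [p[:,0].min()-151.5,p[:,0].max()-165.9,p[:,1].min()-233.3,p[:,1].max()-247.5]
r=least_squares(f,[549,-268]);b=np.r_[r.x,187]
for tip in((154.8,244.7),(155.3,244.6)):
    nd=ray(a,*tip,195);print(b,r.fun.round(2),nd,(nd-b)@ey,(nd-b)@ex)
w=cloud(a);m=(w[...,2]>198)&(w[...,2]<242)&(w[...,1]<-250)&(w[...,1]>-290)&(w[...,0]>530)&(w[...,0]<570);q=w[m]
print('needle extents ey',np.percentile(q@ey,[2,98]),'button ey',b@ey, 'needle ex min',np.percentile(q@ex,2),'button ex',b@ex)
E
```

```text
[ 550.09403398 -268.62168302  187.        ] [-0.52  0.53 -0.18  0.2 ] [ 549.99771233 -269.64074544  195.        ] -0.9952904508900685 -0.23904623095936073
[ 550.09403398 -268.62168302  187.        ] [-0.52  0.53 -0.18  0.2 ] [ 549.82706527 -269.18372836  195.        ] -0.5187823061863758 -0.34354741310039827
needle extents ey [-346.88336521 -340.06625216] button ey -343.49872497852493 needle ex min 502.58551586171603 button ex 506.717436333285
```

View pics/w17d.png

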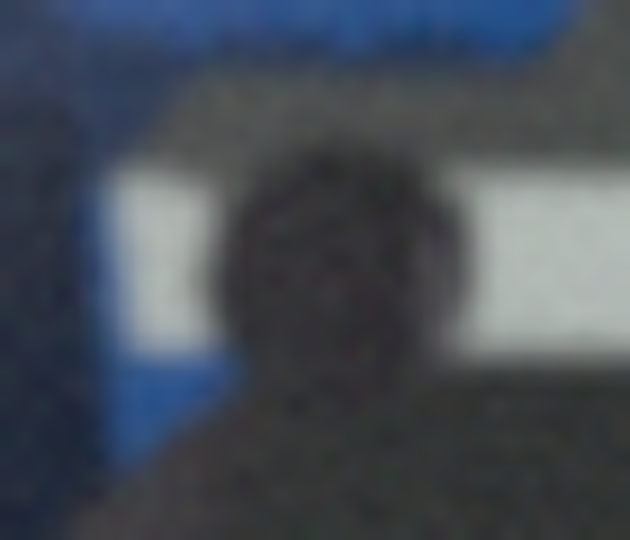

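```bash
python3 - <<'E'
from h import *
a=load('d17');b=snap('side','d18');d=abs(a['img'].astype(int)-b['img']).max(2);print('moving px',(d[180:300,240:390]>40).sum())
s0=load('side0')['img'].astype(int);print('changed: tub',(abs(s0-b['img']).max(2)[275:335,258:312]>60).sum(),'plates',(abs(s0-b['img']).max(2)[165:212,213:258]>60).sum())
st();print(arm.job_done())
E
```

```text
moving px 0
changed: tub 0 plates 15
t 31.8 pos [ 480.1 -188.4  284.2] yang 98.3 tilt [-1.e-04  1.e-04 -1.e+00] F [0.3 0.3 0.7] M [-0.05  0.03  0.01] w 30.0
the job is handed in; nothing more can be done
None
```

The frame hangs on both hooks with its button end towards the needle, and the button stands under the needle. I handed the job in at 31.8 s of the 67 s allowed.

**First grasp missed:** the reported TCP lies about 32 mm below the real fingertips, so the gripper shut just above the bar. Nothing was touched. I corrected the height, lifted the frame out and set its bar into the saddles.

**Hooks:** before I let go, the hand had gone from carrying the frame's weight (−3.5 N) to pressing lightly on the hooks (about 2 to 11 N). The bar's top measured 184.3 mm, against 184 mm when seated, and was level to 0.2 mm. After the slide it was still level, and the pictures showed both hooks under it.

**Slide:** I moved the carriage about 73 mm by the lug. That included a second grasp for a 1 mm nudge, because friction held it back at first.

**Last checks:**
- **Centring:** in the final wrist picture the needle shaft's centre line and the button agree along the rails (both −343.5 mm). The tip-pixel estimate differs and puts the needle 0.5 to 1 mm further on. Across the rails the final picture gives about 0.3 mm; earlier pictures gave 0.2 to 2.9 mm.
- **Stillness:** no moving pixels at the frame or station between the last two side pictures, and the gripper was well clear of everything.
- **Other objects:** the tub's pixels are unchanged. The crop around the other two plates showed 15 changed pixels; I put that down to the removed frame and shadow but did not check. The plates and the bottle look undisturbed; the bottle was judged by eye only.

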